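# Lock slot anchors into the rail with the ratchet lever

### The arm

A 6-joint arm with a two-finger parallel gripper is mounted at the origin on a cart in front of the work surface, level with it; the furniture and walls round the work are solid. World frame = base frame: x ahead of the robot, y to its left, z up, the work surface at z = 0. Lengths are in m, angles in rad, forces in N, time in s.
With the tool pointing down it reaches from about 0.325 to 0.85 m from the base axis. Payload 4.4 kg.
Tool frame: the origin (TCP) lies at the very end of the fingers, on their centre line; the grasp point (between the pads) lies 19 mm behind it; z points along the fingers, y is the line along which they close (so a half turn about z gives the same grasp; the last joint's range is limited). The gripper opens to 94 mm and grips with 3 to 60 N. Pads are 16 mm wide; open, the fingers measure 119 mm over their backs; the gripper's body (75 mm by 177 mm) begins 78 mm behind the grasp point.
Start: joints at [1.147, 0.207, 1.542, -0, 1.393, -0.15], TCP at [0.155, 0.554, 0.205] pointing down, gripper open.
Joint ranges: [-2.73, 2.73], [-0.86, 2.22], [0.23, 2.46], [-1.11, 4.25], [0.08, 2.63], [-2.82, 2.82]. Speed limits (rad/s): [2.79, 2.79, 3.14, 3.14, 3.14, 3.14].

### API

Orientations are given as a unit quaternion [x, y, z, w].
In Python, from plant import r, imaging gives the robot as it stands.
- The arm moves only by the shell command python3 -m handwheel 'ROWS' [FORCE]. ROWS is JSON, a list of rows, each an object of numbers: "jaw": the closure, from -1 (fully open) to 1 (shut); "dx", "dy", "dz": the shift along the world's x, y, z in units of 40 mm (1.0 is 40 mm); "ax", "ay", "az": the turn, a rotation vector about the world's x, y, z in units of 5 degrees (1.0 is 5 degrees). In form: [{"jaw": .., "dx": .., "dy": .., "dz": .., "ax": .., "ay": .., "az": ..}, ...]. A call has 1 to 20 rows; each row is the pose to reach, as a shift and turn from the pose commanded when the call began; what a row does not reach only later rows make up. A row lasts 1/12 s, in which the tool goes at most 41.7 mm and 7.16 degrees, less where a joint would pass 70% of its speed; a pose out of reach is approached as far as the arm can. A call with a gripper value outside its range is refused whole. The fingers move at their own pace and stop on an object; FORCE is the grip in N (left out, the last holds). Time passes only in rows, so rows that repeat a pose let the fingers close. It gives the time, the measured TCP pose, the force, the opening and the grip force at its end, in the units of the state.
- r.get_obs(): the state, without advancing time (a new reading comes with each control period).
- imaging.camera(name): name is "scene" or "top" or "wrist"; returns a dict with "pixels" (480x640x3 uint8, red, green, blue), "range_z" (480x640 float32, m along the optical axis (not along the pixel's ray), 0 where there is no reading), "fx", "fy", "cx", "cy" (pixels), "R" (3x3) and "t" (3): a world point X has camera coordinates R X + t. Camera axes: x right, y down, z forward; pixel columns grow to the right and rows downward; lengths in m; the calibration is good to about 2 mm. A picture is of the moment at which its call begins.
- r.job_done(): hands the job in; it is judged then, once.
The state is a dict: "time_s": time; "joints": joint angles; "joint_velocities": joint speeds; "joint_torque": joint torques, N m; "position": TCP position; "tcp_rot": TCP orientation; "force": force on the tool from outside, world axes, zero at the start; "moment": the same for the moment, N m; "gripper_width": opening from 0.0 (shut) to 1.0 (fully open); "gripper_force": force on a finger pad.
Only numpy, scipy, OpenCV 4.12 (cv2) and the standard library are available. Lean on these libraries where they do the work, as an engineer would, in place of code of your own. Each camera call takes 0.05 s, during which the arm holds its last target. There are 200 camera calls.

### The job

Set up the slot rail: drop every loose anchor into the rail's slot and give each a quarter turn so that its foot locks under the slot's lips and its wing lies along the slot. Then work the ratchet lever clockwise, lifting it off its serrations to swing it back for each new stroke, until the lock bar is fully home over the anchors' flanges; leave the lever dropped onto its serrations.

Things in the scene. Friction and masses are not known exactly. Their poses are not given: they have to be found in the camera images.
- rail: Fixed aluminium rail on four feet; base plate 130 x 340 mm; origin at the centre of the plate's underside, 12 mm above the table, y along the slot, x away from the robot at yaw 0. T-slot: mouth 18 mm wide, lips 6 mm thick with their top 36 mm above the table; below them 38 mm wide, 13 mm deep; ends closed. Lever housing at the +y end, 80 x 78 mm, its top 58 mm above the table.
- slot_mid (a point): Middle of the slot's mouth, level with the lips' top, axes as the rail's. Free slot 110 mm to either side along y. An anchor drops in with its foot along the slot (own y along the slot's y) until its flange rests on the lips, its point then 11.5 mm above this one. Turned a quarter, wing along the slot, it is locked.
- lock_bar (a joint): Travel of the lock bar, m: a flat steel bar 228 x 58 x 8 mm behind the slot (+x side), top 51 mm above the table. At 0 (open) its straight edge is 23 mm from the slot's centre line; the pinion drives it toward the slot, 4 mm per rad, to its stop at 0.015 m (edge 8 mm from the centre line, over the flanges, beside the wings).
- pinion (a joint): Turn of the serrated pinion under the lever, rad: 0 = bar open; grows clockwise seen from above; stop at 3.75 rad. It stays where it is left (friction 0.25 N m). 16 upright serrations, one every 0.393 rad.
- lever_swing (a joint): Swing of the ratchet lever about its vertical axis, rad, between stops at -0.65 and 0.65; 0 = handle points to the rail's -x; grows clockwise seen from above (handle moves toward the rail's +y), which closes the bar. While it is down it turns the pinion either way.
- lever_lift (a joint): Rise of the lever, m: 0 = down on the serrations; clear of them above about 0.006; stop at 0.015. A spring and its weight push it down with about 6 N; let go, it drops and meshes of itself, turning by up to half a serration, at the latest when it is turned a little.
- lever_axis (a point): Point on the vertical axis of lever and pinion, on top of the housing, 58 mm above the table.
- lever_grip (a point): Grip centre on the lever's black handle: a level round bar 16 mm thick and 50 mm long that points straight out from the axis; 78 mm from the axis and 103 mm above the table when the lever is down. Moves with the lever; own -x points outward along the handle.
- anchor_1_mid (a point): Slot anchor 55.5 mm high, standing on its foot; point on its axis 28 mm above its underside. From below: steel foot 32 (own y) x 14 x 8 mm; neck 12 mm thick; round flange 30 mm across, its underside 16.5 mm up; black wing grip 36 mm long (own x, square to the foot), 12 mm thick (own y), from 21.5 mm up to the top. Two to four are present; an absent one reads None.
- anchor_2_mid (a point): Another slot anchor, the same as anchor_1 in every way; may be absent (None). The anchors start to the robot's right of the rail; between them and the rail (y about -0.17) the winding machine's column overhangs the table from 0.12 m up and reaches forward to x = 0.53 m, so keep the gripper and wrist in front of it.
- anchor_3_mid (a point): Another slot anchor, the same as anchor_1 in every way; may be absent (None).
- anchor_4_mid (a point): Another slot anchor, the same as anchor_1 in every way; may be absent (None).
Not all that is in view belongs to the job. Leave any blue or yellow look-alike of the part that bears anchor_2_mid alone. What is shaped like the part that bears anchor_1_mid but turquoise is not meant.

How it is judged:
On the way, in this order (a step that is already met when the one before it is completed fails the run):
1. every anchor stands in the slot and is turned so that its wing lies along the slot (z of anchor_1_mid in the frame of slot_mid between 0.005 and 0.0145 m and x of anchor_1_mid in the frame of slot_mid between -0.006 and 0.006 m and y of anchor_1_mid in the frame of slot_mid between -0.11 and 0.11 m and angle between the x axis of each of anchor_1_mid, anchor_2_mid, anchor_3_mid, anchor_4_mid and the y axis of slot_mid, either way round below 0.35 rad and angle between each of anchor_1_mid, anchor_2_mid, anchor_3_mid, anchor_4_mid's own z axis and vertical below 0.12 rad and z of anchor_2_mid in the frame of slot_mid between 0.005 and 0.0145 m and x of anchor_2_mid in the frame of slot_mid between -0.006 and 0.006 m and y of anchor_2_mid in the frame of slot_mid between -0.11 and 0.11 m and z of anchor_3_mid in the frame of slot_mid between 0.005 and 0.0145 m and x of anchor_3_mid in the frame of slot_mid between -0.006 and 0.006 m and y of anchor_3_mid in the frame of slot_mid between -0.11 and 0.11 m and z of anchor_4_mid in the frame of slot_mid between 0.005 and 0.0145 m and x of anchor_4_mid in the frame of slot_mid between -0.006 and 0.006 m and y of anchor_4_mid in the frame of slot_mid between -0.11 and 0.11 m), for 0.2 s.
2. the lever, having turned the pinion some way, is lifted off its serrations to swing back (value of joint lever_lift above 0.006 m and value of joint pinion above 0.5 rad), for 0.1 s.
3. the lock bar is home (value of joint lock_bar above 0.0138 m), for 0.2 s.
At the end, for the whole second after the job is handed in: Every anchor is in the slot (flange on the lips within 3 mm, upright within 7 degrees, within 6 mm of the centre line) with its wing within 20 degrees of the slot's direction; the lock bar has travelled more than 13.8 of its 15.0 mm; the lever is down on its serrations (lift under 4 mm) (all of step 1 and value of joint lock_bar above 0.0138 m and value of joint lever_lift below 0.004 m); the robot touches nothing.
Of anchor_1, anchor_2, anchor_3, anchor_4 only 2 to 4 are there at a start; the rules pass over those that are not, and their reading is None.
At some moment in a run one of anchor_1, anchor_2, anchor_3, anchor_4 may be knocked a few centimetres aside while the robot is not near it.
Once in a run the grip may slacken for a moment while it holds something.
It also fails if it takes over 210 s, if anything falls off the work surface, if the arm or the gripper's body presses on something with over 40 N, if the wrist force passes 120 N, or if a joint passes its speed limit or range.

## Working session

There is one attempt and no reset: what is moved stays moved. The work goes in short steps, Python scripts to look and compute and a shell command to move; the robot and the scene stay as the last step left them, time stands still between calls to the robot, and variables do not carry over. Pictures are saved under pics/ and viewed, at most 14 in all, crops included, and the job is handed in when it is done.

```bash
ls; mkdir -p pics; python3 - <<'E'
from plant import r, imaging
import cv2
o=r.get_obs(); print({k:(o[k]) for k in('time_s','position','tcp_rot','gripper_width','force')})
for n in('scene','top'):
    c=imaging.camera(n); cv2.imwrite(f'pics/{n}0.png',c['pixels'][:,:,::-1]); print(n,c['fx'],c['cx'],c['cy'],c['R'].round(3).tolist(),c['t'].round(3).tolist())
E
```

```text
pics
{'time_s': 0.0, 'position': array([0.1545836 , 0.55298054, 0.20430095]), 'tcp_rot': array([ 1.35963866e-01,  9.90713135e-01, -1.09972229e-03, -3.19648567e-04]), 'gripper_width': 1.0002618403798256, 'force': array([-0.38118754,  0.55368269,  0.58851455])}
scene 574.1903464579236 312.4842219302536 236.80369296233377 [[0.538, -0.843, -0.006], [-0.617, -0.388, -0.685], [0.575, 0.372, -0.729]] [-0.295, 0.34, 1.036]
top 494.01821388245435 319.44971305594964 239.80233705458255 [[-0.03, -1.0, 0.001], [-0.997, 0.03, -0.073], [0.073, -0.003, -0.997]] [-0.04, 0.451, 1.131]
```

View pics/scene0.png

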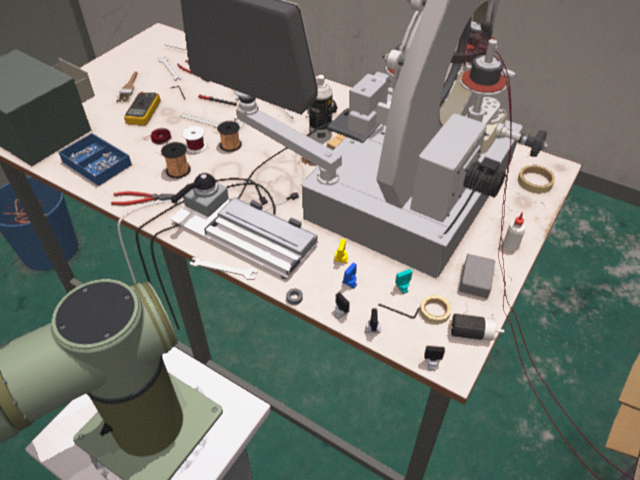

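View pics/top0.png

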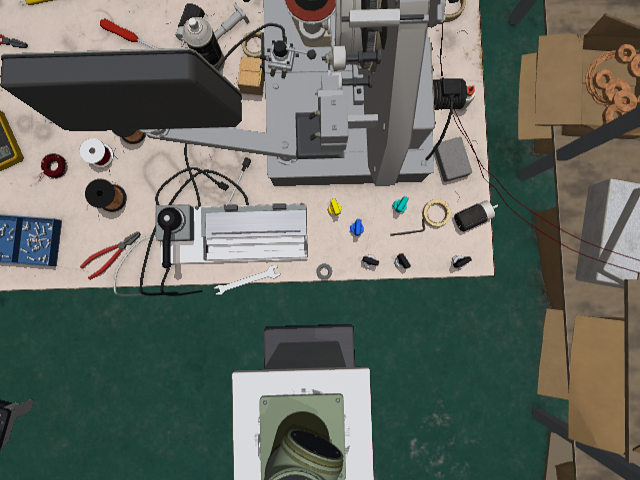

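Candidates (top view):
- Black anchors at (370,262), (402,262) and (461,262).
- Look-alikes: blue at (357,228), yellow at (335,208), turquoise at (401,205).
- Other dark objects: ring at (324,271), motor at (476,217).

The black ones match the description. I'll check them in a close crop.

```bash
cat > h.py <<'E'
import numpy as np, cv2
from plant import r, imaging
def cloud(c):
    v,u=np.mgrid[0:480,0:640]; z=c['range_z']
    P=np.stack([(u-c['cx'])/c['fx']*z,(v-c['cy'])/c['fy']*z,z],-1)
    return (P-c['t'])@c['R']            # world = R^T (Pc - t)
def ray(c,u,v,h):
    d=np.array([(u-c['cx'])/c['fx'],(v-c['cy'])/c['fy'],1])@c['R']; o=-c['t']@c['R']
    return o+d*(h-o[2])/d[2]
def proj(c,X):
    p=c['R']@np.array(X)+c['t']; return c['fx']*p[0]/p[2]+c['cx'],c['fy']*p[1]/p[2]+c['cy']
def anchors(c,box=(340,490,235,285)):
    """black blobs: top-of-wing rays at z=.0555"""
    hsv=cv2.cvtColor(c['pixels'],cv2.COLOR_RGB2HSV); m=(hsv[...,2]<70).astype(np.uint8)
    k=np.zeros_like(m); a,b,e,f=box; k[e:f,a:b]=1
    n,l,s,ce=cv2.connectedComponentsWithStats(m*k); W=cloud(c)
    for i in range(1,n):
        if s[i,4]<40: continue
        p=W[l==i]; zm=p[:,2]
        print('blob',ce[i].round(1),s[i,4],'z pct',np.percentile(zm,[5,50,95]).round(3),end=' ')
        t=p[(zm>.048)&(zm<.065),:2]
        if len(t)>8:
            (cx,cy),wh,an=cv2.minAreaRect((t*1000).astype(np.float32)); w,vec=np.linalg.eigh(np.cov(t.T))
            print('top n',len(t),'mean',t.mean(0).round(4),'rect',round(cx),round(cy),np.round(wh),'axis deg',np.degrees(np.arctan2(vec[1,1],vec[0,1])).round(1),end='')
        print()
E
python3 - <<'E'
from h import *
c=imaging.camera('top'); anchors(c)
for name,(a,b,e,f) in {'anch':(320,500,190,290)}.items():
    cv2.imwrite(f'pics/{name}.png',cv2.resize(c['pixels'][e:f,a:b,::-1],None,fx=4,fy=4,interpolation=cv2.INTER_CUBIC))
a,b,e,f=140,320,190,290
cv2.imwrite('pics/rail.png',cv2.resize(c['pixels'][e:f,a:b,::-1],None,fx=4,fy=4,interpolation=cv2.INTER_CUBIC))
W=cloud(c)
# z profile across the slot
for u in (225,255,290):
    print(u,[(v,*W[v,u].round(3)) for v in range(204,264,3)])
E
```

```text
blob [403.  260.7] 111 z pct [0.029 0.054 0.058] top n 80 mean [ 0.3949 -0.2408] rect 395 -241 [35. 12.] axis deg -149.4
blob [370.1 260.9] 90 z pct [0.03  0.055 0.059] top n 72 mean [ 0.3967 -0.1662] rect 397 -166 [35. 10.] axis deg 69.0
blob [461.3 261.8] 112 z pct [0.027 0.054 0.058] top n 83 mean [ 0.3886 -0.3728] rect 388 -374 [12. 35.] axis deg 117.1
blob [436.2 280.9] 649 z pct [-0.93 -0.92 -0.91] 
blob [356.8 281.6] 58 z pct [-0.926 -0.92  -0.912] 
225 [(204, np.float64(0.543), np.float64(0.168), np.float64(-0.003)), (207, np.float64(0.527), np.float64(0.157), np.float64(0.057)), (210, np.float64(0.522), np.float64(0.161), np.float64(0.04)), (213, np.float64(0.514), np.float64(0.158), np.float64(0.054)), (216, np.float64(0.507), np.float64(0.159), np.float64(0.049)), (219, np.float64(0.5), np.float64(0.159), np.float64(0.05)), (222, np.float64(0.493), np.float64(0.159), np.float64(0.052)), (225, np.float64(0.486), np.float64(0.159), np.float64(0.052)), (228, np.float64(0.479), np.float64(0.158), np.float64(0.055)), (231, np.float64(0.473), np.float64(0.159), np.float64(0.053)
[... 2500 characters left out ...]
(231, np.float64(0.469), np.float64(0.013), np.float64(0.051)), (234, np.float64(0.462), np.float64(0.013), np.float64(0.053)), (237, np.float64(0.456), np.float64(0.014), np.float64(0.038)), (240, np.float64(0.45), np.float64(0.014), np.float64(0.035)), (243, np.float64(0.444), np.float64(0.015), np.float64(0.02)), (246, np.float64(0.437), np.float64(0.015), np.float64(0.018)), (249, np.float64(0.43), np.float64(0.016), np.float64(0.019)), (252, np.float64(0.422), np.float64(0.015), np.float64(0.036)), (255, np.float64(0.415), np.float64(0.015), np.float64(0.036)), (258, np.float64(0.409), np.float64(0.016), np.float64(0.017)), (261, np.float64(0.403), np.float64(0.017), np.float64(0.004))]
```

View pics/anch.png

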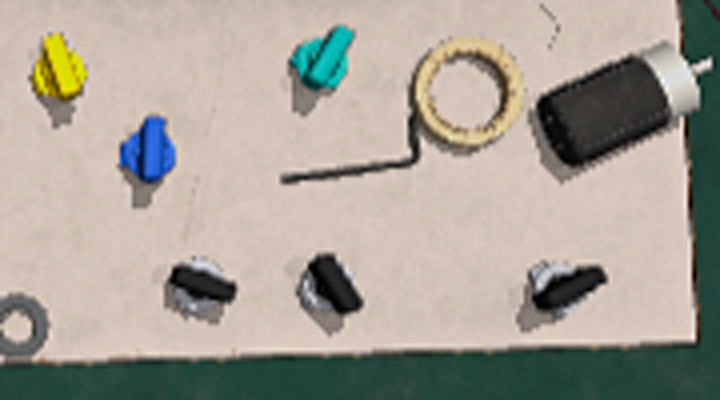

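View pics/rail.png

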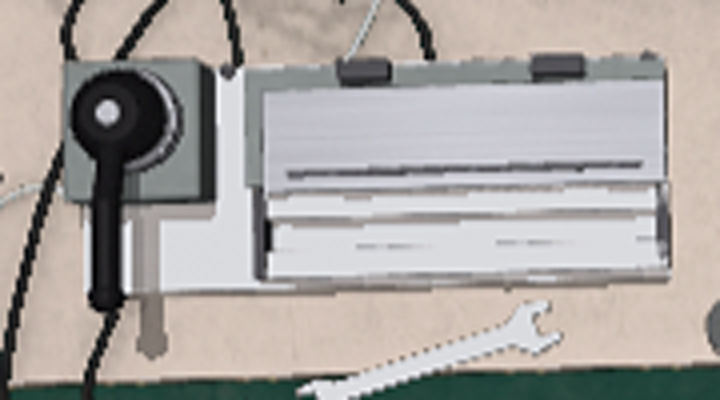

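The crop confirms three black anchors with steel flanges, at crop (202,285), (332,285) and (570,288). In the rail crop, the bar edge is at about y=187, the slot mouth at about y=213-245, and the lever hub at (107,112) with its handle pointing down to (105,300). Next I'll fit the slot and lever.

```bash
python3 - <<'E'
from h import *
c=imaging.camera('top'); W=cloud(c)
xs=[]
for u in range(212,300):
    col=W[238:258,u]; low=col[(col[:,2]<.027)]
    v=np.arange(238,258)[col[:,2]<.027]; 
    # contiguous run near 246
    run=[k for k in v if abs(k-246)<7]
    xs.append((u,min(run)-.5,max(run)+.5))
xs=np.array(xs)
for k in(1,2):
    P=np.array([ray(c,u,v,.036)[:2] for u,v in xs[:,[0,k]]]); f=np.polyfit(P[:,1],P[:,0],1); res=P[:,0]-np.polyval(f,P[:,1]); g=abs(res)<.003
    f=np.polyfit(P[g,1],P[g,0],1); print('edge x at y=.1',np.polyval(f,.1).round(4),'slope',f[0].round(4),g.sum())
# bar extent: z>.045 
m=(abs(W[...,2]-.051)<.006)&(W[...,0]>.45)&(W[...,0]<.53)&(W[...,1]<.23)&(W[...,1]>-.05)
p=W[m][:,:2]; (a,b),wh,an=cv2.minAreaRect((p*1000).astype(np.float32)); print('bar',a,b,wh,an, np.percentile(p,[.5,99.5],axis=0))
v,u=np.nonzero(m); 
# bar edges by rows: y ends at z=.051
mm=(v>212)&(v<232); print('bar ends y',[ray(c,np.percentile(u[mm],q),222,.051)[1].round(4) for q in(.3,99.7)])
# slot region ends (low/lip)
m=(abs(W[...,2]-.036)<.005)&(W[...,0]>.41)&(W[...,0]<.425)&(W[...,1]<.24); p=W[m]; print('front lip y',p[:,1].min(),p[:,1].max())
# lever
hsv=cv2.cvtColor(c['pixels'],cv2.COLOR_RGB2HSV); m=(hsv[...,2]<60)&(W[...,2]>.085)&(W[...,0]<.56)&(W[...,0]>.35)&(W[...,1]>.2)&(W[...,1]<.34)
p=W[m]; print('lever',len(p),p.min(0),p.max(0))
for lo in np.arange(.38,.54,.01):
    q=p[(p[:,0]>=lo)&(p[:,0]<lo+.01)]; 
    if len(q): print(lo.round(2),q[:,1].min().round(4),q[:,1].max().round(4),np.median(q[:,2]).round(3),q[:,2].max().round(3))
# housing: z~.058
m=(abs(W[...,2]-.058)<.006)&(W[...,0]>.42)&(W[...,0]<.56)&(W[...,1]>.2)&(W[...,1]<.34); p=W[m]; print('housing',np.percentile(p,[1,99],axis=0))
E
```

```text
edge x at y=.1 0.4454 slope 0.0005 88
edge x at y=.1 0.4276 slope 0.0011 88
bar 494.2083740234375 94.24781036376953 (69.95368957519531, 235.95668029785156) 0.05843796953558922 [[ 0.45958848 -0.02222739]
 [ 0.5279426   0.20230579]]
bar ends y [np.float64(0.2041), np.float64(-0.0239)]
front lip y -0.23198830191106576 0.21370636974024954
lever 634 [0.39422445 0.24981471 0.0850703 ] [0.52407858 0.29891224 0.11504985]
0.39 0.2681 0.2811 0.11 0.114
0.4 0.268 0.2837 0.11 0.115
0.41 0.2681 0.2812 0.11 0.114
0.42 0.2684 0.2817 0.11 0.115
0.43 0.2688 0.2816 0.11 0.113
0.44 0.2682 0.2815 0.109 0.113
0.45 0.2679 0.2831 0.109 0.113
0.46 0.2685 0.2826 0.104 0.111
0.47 0.2636 0.2824 0.099 0.104
0.48 0.2554 0.2953 0.094 0.101
0.49 0.2508 0.2989 0.096 0.102
0.5 0.2498 0.298 0.095 0.101
0.51 0.2549 0.2956 0.095 0.104
0.52 0.2633 0.2871 0.09 0.096
housing [[0.45722788 0.20184076 0.05257764]
 [0.53581148 0.31314153 0.0634591 ]]
```

```bash
python3 -m handwheel '[{"dx":6,"dy":-9,"az":-9},{"dx":6,"dy":-9,"az":-9},{"dx":6,"dy":-9,"az":-9},{"dx":6,"dy":-9,"az":-9},{"dx":6,"dy":-9,"az":-9},{"dx":6,"dy":-9,"az":-9},{"dx":6,"dy":-9,"az":-9},{"dx":6,"dy":-9,"az":-9},{"dx":6,"dy":-9,"az":-9},{"dx":6,"dy":-9,"az":-9},{"dx":6,"dy":-18,"az":-19},{"dx":6,"dy":-18,"az":-19},{"dx":6,"dy":-18,"az":-19},{"dx":6,"dy":-18,"az":-19},{"dx":6,"dy":-18,"az":-19},{"dx":6,"dy":-18,"az":-19},{"dx":6,"dy":-18,"az":-19},{"dx":6,"dy":-18,"az":-19},{"dx":6,"dy":-18,"az":-19},{"dx":6,"dy":-18,"az":-19}]' 30
cat >> h.py <<'E'
def tcp():
    from scipy.spatial.transform import Rotation as R
    o=r.get_obs(); M=R.from_quat(o['tcp_rot']).as_matrix()
    print('t',round(o['time_s'],2),'p',o['position'].round(4),'tooly deg',np.degrees(np.arctan2(M[1,1],M[0,1])).round(2),'tilt z',M[:,2].round(3),'w',round(o['gripper_width'],3),'gf',np.round(o['gripper_force'],1),'F',o['force'].round(1),'q',o['joints'].round(2)); return o['position'],M
E
python3 - <<'E'
from h import *
tcp(); c=imaging.camera('wrist'); cv2.imwrite('pics/w1.png',c['pixels'][:,:,::-1]); print(c['R'].round(3),c['t'],c['fx'])
E
```

```text
t 0.2 p [0.1547 0.5533 0.2047] tooly deg 74.37 tilt z [-0.001 -0.001 -1.   ] w 1.002 gf 0.0 F [-0.5 -0.7  0.3] q [ 1.15  0.21  1.54 -0.    1.39 -0.15]
[[ 0.269  0.963 -0.001]
 [ 0.929 -0.259  0.263]
 [ 0.253 -0.072 -0.965]] [-0.57436362 -0.02699119  0.39105804] 418.3946718545342invalid input at $[0]: expected keys jaw, dx, dy, dz, ax, ay, az
```

View pics/w1.png

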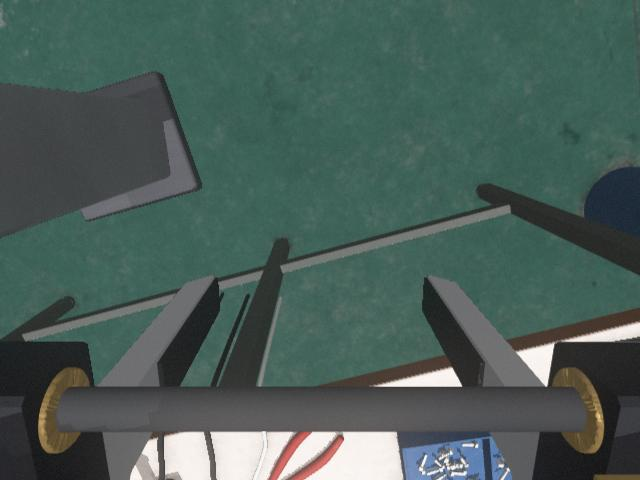

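The wrist view looks between the fingers (tips at about (215,285) and (430,285)) and shows only floor and the table edge. Every row needs all the keys, so I'll retype the move.

```bash
python3 -m handwheel '[{"jaw":-1,"dx":6,"dy":-9,"dz":0,"ax":0,"ay":0,"az":-9},{"jaw":-1,"dx":6,"dy":-9,"dz":0,"ax":0,"ay":0,"az":-9},{"jaw":-1,"dx":6,"dy":-9,"dz":0,"ax":0,"ay":0,"az":-9},{"jaw":-1,"dx":6,"dy":-9,"dz":0,"ax":0,"ay":0,"az":-9},{"jaw":-1,"dx":6,"dy":-9,"dz":0,"ax":0,"ay":0,"az":-9},{"jaw":-1,"dx":6,"dy":-9,"dz":0,"ax":0,"ay":0,"az":-9},{"jaw":-1,"dx":6,"dy":-9,"dz":0,"ax":0,"ay":0,"az":-9},{"jaw":-1,"dx":6,"dy":-9,"dz":0,"ax":0,"ay":0,"az":-9},{"jaw":-1,"dx":6,"dy":-9,"dz":0,"ax":0,"ay":0,"az":-9},{"jaw":-1,"dx":6,"dy":-9,"dz":0,"ax":0,"ay":0,"az":-9},{"jaw":-1,"dx":6,"dy":-18,"dz":0,"ax":0,"ay":0,"az":-19},{"jaw":-1,"dx":6,"dy":-18,"dz":0,"ax":0,"ay":0,"az":-19},{"jaw":-1,"dx":6,"dy":-18,"dz":0,"ax":0,"ay":0,"az":-19},{"jaw":-1,"dx":6,"dy":-18,"dz":0,"ax":0,"ay":0,"az":-19},{"jaw":-1,"dx":6,"dy":-18,"dz":0,"ax":0,"ay":0,"az":-19},{"jaw":-1,"dx":6,"dy":-18,"dz":0,"ax":0,"ay":0,"az":-19},{"jaw":-1,"dx":6,"dy":-18,"dz":0,"ax":0,"ay":0,"az":-19},{"jaw":-1,"dx":6,"dy":-18,"dz":0,"ax":0,"ay":0,"az":-19},{"jaw":-1,"dx":6,"dy":-18,"dz":0,"ax":0,"ay":0,"az":-19},{"jaw":-1,"dx":6,"dy":-18,"dz":0,"ax":0,"ay":0,"az":-19}]' 30
python3 - <<'E'
from h import *
tcp(); c=imaging.camera('wrist'); cv2.imwrite('pics/w1.png',c['pixels'][:,:,::-1])
print(proj(c,[.397,-.166,.0555])); anchors(imaging.camera('top'))
E
```

```text
time_s: 1.92
position: [0.3949, -0.1729, 0.206]
tcp_rot: [0.825, 0.566, -0.001, 0.002]
force: [0.3, 0.5, 0.3]
gripper_width: 0.998
gripper_force: 0.0
t 1.92 p [ 0.3949 -0.1729  0.206 ] tooly deg -21.08 tilt z [ 0.001 -0.004 -1.   ] w 0.998 gf 0.0 F [0.3 0.5 0.3] q [-0.61 -0.11  1.87 -0.    1.38 -0.24]
(np.float64(320.01333798436673), np.float64(210.63799521780913))
blob [354.5 259.8] 133 z pct [0.543 0.569 0.599] 
blob [364.7 259.5] 78 z pct [0.594 0.599 0.605] 
blob [450.5 263.9] 154 z pct [0.562 0.58  0.59 ] 
blob [460.7 263.1] 70 z pct [0.571 0.59  0.594] 
blob [388.1 270.9] 271 z pct [0.399 0.471 0.558] 
blob [373.9 280.5] 244 z pct [0.319 0.345 0.348] 
blob [461.9 280.9] 42 z pct [-0.927 -0.92  -0.91 ] 
blob [475.8 280. ] 70 z pct [-0.926 -0.918 -0.911]
```

View pics/w1.png

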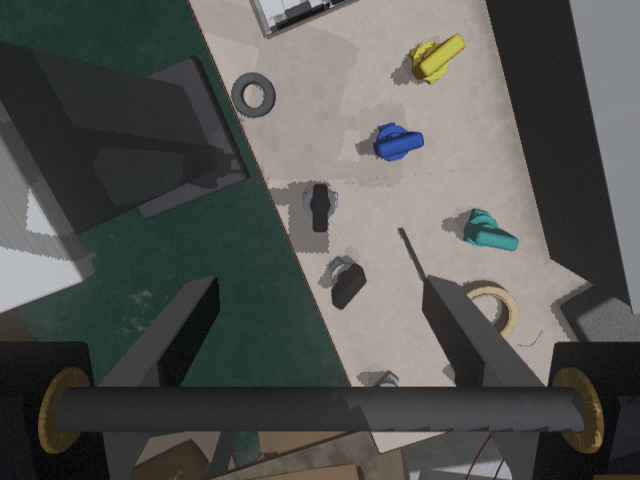

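Anchor A shows at (320,207) in the wrist view, where predicted, with B at (348,285) and C partly hidden at (387,378). Measure A there.

```bash
cat >> h.py <<'E'
def wing(c,guess,top=.0555,win=.04,show=True):
    """wing top centre and long-axis angle near guess (x,y)"""
    W=cloud(c); m=(c['pixels'].max(-1)<75)&(np.hypot(W[...,0]-guess[0],W[...,1]-guess[1])<win)&(abs(W[...,2]-top)<.009)
    n,l,s,ce=cv2.connectedComponentsWithStats(m.astype(np.uint8)); i=1+s[1:,4].argmax(); m=l==i
    v,u=np.nonzero(m); P=np.array([ray(c,a,b,top)[:2] for a,b in zip(u,v)])
    (x,y),wh,an=cv2.minAreaRect((P*1000).astype(np.float32)); an=np.radians(an); ax=an if wh[0]>wh[1] else an+np.pi/2
    print('wing ctr',np.round([x/1000,y/1000],4),'size mm',np.round(wh,1),'axis deg',np.degrees(ax).round(1)%180,'n',len(P),'z',np.median(W[m][:,2]).round(4))
    return x/1000,y/1000,np.degrees(ax)%180
E
python3 - <<'E'
from h import *
c=imaging.camera('wrist'); wing(c,(.397,-.166)); wing(c,(.395,-.241))
E
```

```text
wing ctr [ 0.3971 -0.1648] size mm [36.2 11.4] axis deg 69.2 n 649 z 0.0548
wing ctr [ 0.3946 -0.2384] size mm [36.7 13.9] axis deg 31.2 n 616 z 0.0546
```

```bash
python3 -m handwheel '[{"jaw":-1,"dx":0,"dy":0,"dz":-1,"ax":0,"ay":0,"az":0},{"jaw":-1,"dx":0,"dy":0,"dz":-2,"ax":0,"ay":0,"az":0},{"jaw":-1,"dx":0,"dy":0,"dz":-3,"ax":0,"ay":0,"az":0},{"jaw":-1,"dx":0,"dy":0,"dz":-3,"ax":0,"ay":0,"az":0},{"jaw":-1,"dx":0,"dy":0,"dz":-3,"ax":0,"ay":0,"az":0},{"jaw":-1,"dx":0,"dy":0,"dz":-3,"ax":0,"ay":0,"az":0}]'
python3 - <<'E'
from h import *
tcp(); c=imaging.camera('wrist'); wing(c,(.397,-.165))
E
```

```text
time_s: 2.57
position: [0.3963, -0.1659, 0.0872]
tcp_rot: [0.822, 0.57, 0.001, 0.001]
force: [0.5, 0.3, 0.3]
gripper_width: 1.002
gripper_force: 0.0
t 2.57 p [ 0.3963 -0.1659  0.0872] tooly deg -20.51 tilt z [ 0.002 -0.001 -1.   ] w 1.002 gf 0.0 F [0.5 0.3 0.3] q [-0.6   0.03  2.    0.    1.1  -0.24]
wing ctr [ 0.3975 -0.1644] size mm [36.7 11.8] axis deg 69.2 n 1407 z 0.0549
```

```bash
python3 -m handwheel '[{"jaw":-1,"dx":0.03,"dy":0.04,"dz":-1,"ax":0,"ay":0,"az":0},{"jaw":-1,"dx":0.03,"dy":0.04,"dz":-1.45,"ax":0,"ay":0,"az":0},{"jaw":-1,"dx":0.03,"dy":0.04,"dz":-1.45,"ax":0,"ay":0,"az":0},{"jaw":1,"dx":0.03,"dy":0.04,"dz":-1.45,"ax":0,"ay":0,"az":0},{"jaw":1,"dx":0.03,"dy":0.04,"dz":-1.45,"ax":0,"ay":0,"az":0},{"jaw":1,"dx":0.03,"dy":0.04,"dz":-1.45,"ax":0,"ay":0,"az":0},{"jaw":1,"dx":0.03,"dy":0.04,"dz":-1.45,"ax":0,"ay":0,"az":0},{"jaw":1,"dx":0.03,"dy":0.04,"dz":-1.45,"ax":0,"ay":0,"az":0},{"jaw":1,"dx":0.03,"dy":0.04,"dz":-1.45,"ax":0,"ay":0,"az":0},{"jaw":1,"dx":0.03,"dy":0.04,"dz":-1.45,"ax":0,"ay":0,"az":0},{"jaw":1,"dx":0.03,"dy":0.04,"dz":-1.45,"ax":0,"ay":0,"az":0},{"jaw":1,"dx":0.03,"dy":0.04,"dz":-1.45,"ax":0,"ay":0,"az":0}]' 35
python3 - <<'E'
from h import *
tcp(); c=imaging.camera('wrist'); wing(c,(.397,-.165))
E
```

```text
time_s: 3.62
position: [0.3961, -0.1646, 0.0274]
tcp_rot: [0.822, 0.569, -0.0, -0.0]
force: [0.5, 0.6, -0.0]
gripper_width: 0.394
gripper_force: 0.0
t 3.62 p [ 0.3961 -0.1646  0.0274] tooly deg -20.63 tilt z [-0.  0. -1.] w 0.394 gf 0.0 F [ 0.5  0.6 -0. ] q [-0.6   0.14  2.04 -0.    0.96 -0.24]
wing ctr [ 0.3978 -0.1642] size mm [37.8 11.7] axis deg 69.0 n 2507 z 0.0549
```

```bash
python3 -m handwheel '[{"jaw":1,"dx":0,"dy":0,"dz":0,"ax":0,"ay":0,"az":0},{"jaw":1,"dx":0,"dy":0,"dz":0,"ax":0,"ay":0,"az":0},{"jaw":1,"dx":0,"dy":0,"dz":0,"ax":0,"ay":0,"az":0},{"jaw":1,"dx":0,"dy":0,"dz":0,"ax":0,"ay":0,"az":0},{"jaw":1,"dx":0,"dy":0,"dz":0,"ax":0,"ay":0,"az":0},{"jaw":1,"dx":0,"dy":0,"dz":0,"ax":0,"ay":0,"az":0},{"jaw":1,"dx":0,"dy":0,"dz":0,"ax":0,"ay":0,"az":0},{"jaw":1,"dx":0,"dy":0,"dz":1,"ax":0,"ay":0,"az":0},{"jaw":1,"dx":0,"dy":0,"dz":2,"ax":0,"ay":0,"az":0},{"jaw":1,"dx":0,"dy":0,"dz":3,"ax":0,"ay":0,"az":0},{"jaw":1,"dx":0,"dy":0,"dz":3,"ax":0,"ay":0,"az":0},{"jaw":1,"dx":0,"dy":0,"dz":3,"ax":0,"ay":0,"az":0}]' 35
python3 - <<'E'
from h import *
p,M=tcp(); c=imaging.camera('wrist'); wing(c,p[:2],top=p[2]-.0285+.0555)
E
```

```text
time_s: 4.67
position: [0.3981, -0.166, 0.1501]
tcp_rot: [0.822, 0.569, 0.001, 0.003]
force: [-0.2, 0.7, -1.6]
gripper_width: 0.126
gripper_force: 35.0
t 4.67 p [ 0.3981 -0.166   0.1501] tooly deg -20.62 tilt z [ 0.006 -0.004 -1.   ] w 0.126 gf 35.0 F [-0.2  0.7 -1.6] q [-0.6  -0.06  1.94 -0.    1.25 -0.24]
wing ctr [ 0.397 -0.165] size mm [27.8 37.7] axis deg 97.9 n 3310 z 0.1778
```

```bash
python3 -m handwheel '[{"jaw":1,"dx":0.96,"dy":7.78,"dz":0,"ax":0,"ay":0,"az":-13.9},{"jaw":1,"dx":0.96,"dy":7.78,"dz":0,"ax":0,"ay":0,"az":-13.9},{"jaw":1,"dx":0.96,"dy":7.78,"dz":0,"ax":0,"ay":0,"az":-13.9},{"jaw":1,"dx":0.96,"dy":7.78,"dz":0,"ax":0,"ay":0,"az":-13.9},{"jaw":1,"dx":0.96,"dy":7.78,"dz":0,"ax":0,"ay":0,"az":-13.9},{"jaw":1,"dx":0.96,"dy":7.78,"dz":0,"ax":0,"ay":0,"az":-13.9},{"jaw":1,"dx":0.96,"dy":7.78,"dz":0,"ax":0,"ay":0,"az":-13.9},{"jaw":1,"dx":0.96,"dy":7.78,"dz":0,"ax":0,"ay":0,"az":-13.9},{"jaw":1,"dx":0.96,"dy":7.78,"dz":0,"ax":0,"ay":0,"az":-13.9},{"jaw":1,"dx":0.96,"dy":7.78,"dz":0,"ax":0,"ay":0,"az":-13.9},{"jaw":1,"dx":0.96,"dy":7.78,"dz":0,"ax":0,"ay":0,"az":-13.9},{"jaw":1,"dx":0.96,"dy":7.78,"dz":0,"ax":0,"ay":0,"az":-13.9},{"jaw":1,"dx":0.96,"dy":7.78,"dz":-1,"ax":0,"ay":0,"az":-13.9},{"jaw":1,"dx":0.96,"dy":7.78,"dz":-1,"ax":0,"ay":0,"az":-13.9},{"jaw":1,"dx":0.96,"dy":7.78,"dz":-1,"ax":0,"ay":0,"az":-13.9}]' 35
python3 - <<'E'
from h import *
p,M=tcp(); c=imaging.camera('wrist'); cv2.imwrite('pics/w2.png',c['pixels'][:,:,::-1])
print('down dir',c['R'][1].round(2),'right',c['R'][0].round(2))
E
```

```text
time_s: 5.97
position: [0.43, 0.146, 0.1034]
tcp_rot: [1.0, -0.001, -0.005, 0.001]
force: [-0.5, -1.0, -1.5]
gripper_width: 0.122
gripper_force: 35.0
t 5.97 p [0.43   0.146  0.1034] tooly deg -90.12 tilt z [-0.011 -0.001 -1.   ] w 0.122 gf 35.0 F [-0.5 -1.  -1.5] q [ 0.14  0.07  1.92 -0.    1.16  1.71]
down dir [-0.96  0.    0.28] right [-0. -1.  0.]
```

View pics/w2.png

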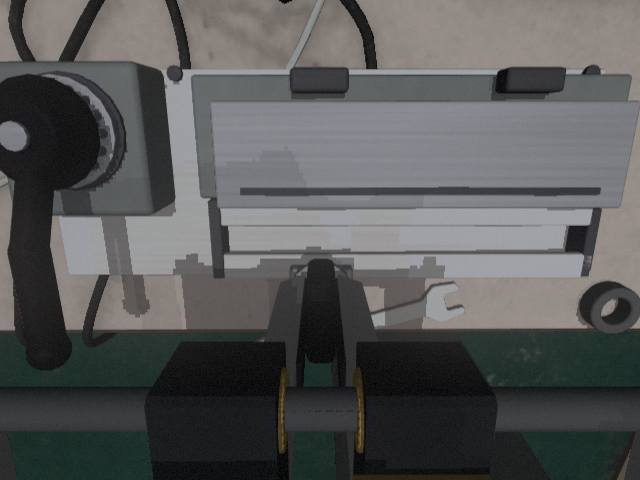

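The wrist view shows the anchor gripped, with wing top spanning about (320,260)-(320,362). The slot mouth lies at rows 225-253, columns 228-568, and the lever handle is at left. Let it settle, then measure the wing centre and slot line in this view.

```bash
python3 -m handwheel '[{"jaw":1,"dx":0,"dy":0,"dz":0,"ax":0,"ay":0,"az":0},{"jaw":1,"dx":0,"dy":0,"dz":0,"ax":0,"ay":0,"az":0},{"jaw":1,"dx":0,"dy":0,"dz":0,"ax":0,"ay":0,"az":0}]'
cat >> h.py <<'E'
def slot(c,ys,h=.036,xc=.4365):
    """mouth edges from depth, per world-y sample; fits"""
    W=cloud(c); out=[]
    for y in ys:
        p0=proj(c,[xc,y,h]); p1=proj(c,[xc+.03,y,h]); n=120; e=[]
        d=np.array([W[int(round(proj(c,[x,y,h])[1])),int(round(proj(c,[x,y,h])[0])),2] for x in np.linspace(xc-.022,xc+.022,n)])
        xs=np.linspace(xc-.022,xc+.022,n); g=(d<.027)&(abs(xs-xc)<.016)
        if g.sum()>20: out.append((y,xs[g].min(),xs[g].max()))
    o=np.array(out); md=np.median(o[:,1:],0); o=o[(abs(o[:,1:]-md)<.003).all(1)]
    f=np.polyfit(o[:,0]-.09,o[:,1:].mean(1),1); print('slot n',len(o),'edges',np.median(o[:,1:],0).round(4),'ctr at y=.09',f[1].round(4),'slope',f[0].round(4)); return f
E
python3 - <<'E'
from h import *
p,M=tcp(); c=imaging.camera('wrist'); slot(c,np.r_[np.arange(.01,.11,.004)])
t=p[2]-.0285+.0555; W=cloud(c)
g=c['pixels'].astype(int).max(-1)
print('col',[(v,g[v,320],W[v,320].round(4).tolist()) for v in list(range(252,266))+list(range(350,372,2))])
E
```

```text
time_s: 6.27
position: [0.4356, 0.1466, 0.1086]
tcp_rot: [1.0, -0.001, 0.001, -0.0]
force: [0.4, 0.0, -1.4]
gripper_width: 0.123
gripper_force: 35.0
t 6.27 p [0.4356 0.1466 0.1086] tooly deg -90.14 tilt z [ 0.002  0.    -1.   ] w 0.123 gf 35.0 F [ 0.4  0.  -1.4] q [0.14 0.07 1.92 0.   1.16 1.71]
slot n 25 edges [0.4286 0.4452] ctr at y=.09 0.4369 slope -0.0
col [(252, np.int64(101), [0.4271, 0.1472, 0.018]), (253, np.int64(102), [0.4261, 0.1472, 0.0169]), (254, np.int64(104), [0.4258, 0.1472, 0.0182]), (255, np.int64(99), [0.4249, 0.1472, 0.0177]), (256, np.int64(101), [0.4241, 0.1472, 0.0174]), (257, np.int64(98), [0.4233, 0.1472, 0.017]), (258, np.int64(76), [0.4517, 0.1469, 0.1055]), (259, np.int64(45), [0.4519, 0.1469, 0.1074]), (260, np.int64(42), [0.4522, 0.1469, 0.1097]), (261, np.int64(35), [0.4518, 0.1469, 0.1099]), (262, np.int64(39), [0.4519, 0.1469, 0.1117]), (263, np.int64(37), [0.4523, 0.1469, 0.114]), (264, np.int64(39), [0.4523, 0.1469, 0.1154]), (265, np.int64(42), [0.4518, 0.1469, 0.1153]), (350, np.int64(24), [0.4228, 0.1469, 0.1366]), (352, np.int64(19), [0.4221, 0.1469, 0.1369]), (354, np.int64(14), [0.4214, 0.1469, 0.1373]), (356, np.int64(23), [0.42, 0.1469, 0.1365]), (358, np.int64(14), [0.4191, 0.1469, 0.1365]), (360, np.int64(19), [0.4185, 0.1469, 0.1371]), (362, np.int64(16), [0.4165, 0.1469, 0.1354]), (364, np.int64(48), [-0.2498, 0.1513, -0.9191]), (366, np.int64(47), [-0.2565, 0.1513, -0.918]), (368, np.int64(50), [-0.2647, 0.1513, -0.9192]), (370, np.int64(45), [-0.2709, 0.1513, -0.9173])]
```

```bash
python3 -m handwheel '[{"jaw":1,"dx":0.06,"dy":0,"dz":-0.5,"ax":0,"ay":0,"az":0},{"jaw":1,"dx":0.06,"dy":0,"dz":-0.9,"ax":0,"ay":0,"az":0},{"jaw":1,"dx":0.06,"dy":0,"dz":-0.95,"ax":0,"ay":0,"az":0},{"jaw":1,"dx":0.06,"dy":0,"dz":-0.95,"ax":0,"ay":0,"az":0},{"jaw":1,"dx":0.06,"dy":0,"dz":-0.95,"ax":0,"ay":0,"az":0},{"jaw":1,"dx":0.06,"dy":0,"dz":-1.05,"ax":0,"ay":0,"az":0},{"jaw":1,"dx":0.06,"dy":0,"dz":-1.1,"ax":0,"ay":0,"az":0},{"jaw":1,"dx":0.06,"dy":0,"dz":-1.15,"ax":0,"ay":0,"az":0},{"jaw":1,"dx":0.06,"dy":0,"dz":-1.2,"ax":0,"ay":0,"az":0},{"jaw":1,"dx":0.06,"dy":0,"dz":-1.25,"ax":0,"ay":0,"az":0},{"jaw":1,"dx":0.06,"dy":0,"dz":-1.25,"ax":0,"ay":0,"az":0}]'
```

```text
time_s: 7.23
position: [0.4365, 0.1465, 0.057]
tcp_rot: [1.0, -0.001, -0.0, 0.0]
force: [0.1, 0.3, -1.5]
gripper_width: 0.129
gripper_force: 35.0
```

```bash
python3 -m handwheel '[{"jaw":1,"dx":0,"dy":0,"dz":-0.05,"ax":0,"ay":0,"az":0},{"jaw":1,"dx":0,"dy":0,"dz":-0.1,"ax":0,"ay":0,"az":0},{"jaw":1,"dx":0,"dy":0,"dz":-0.15,"ax":0,"ay":0,"az":0},{"jaw":1,"dx":0,"dy":0,"dz":-0.2,"ax":0,"ay":0,"az":0},{"jaw":1,"dx":0,"dy":0,"dz":-0.23,"ax":0,"ay":0,"az":0},{"jaw":1,"dx":0,"dy":0,"dz":-0.23,"ax":0,"ay":0,"az":0},{"jaw":1,"dx":0,"dy":0,"dz":-0.23,"ax":0,"ay":0,"az":0}]'
```

```text
time_s: 7.82
position: [0.4368, 0.1465, 0.0481]
tcp_rot: [1.0, -0.001, -0.0, 0.0]
force: [-0.4, -0.8, -1.0]
gripper_width: 0.125
gripper_force: 35.0
```

```bash
python3 -m handwheel '[{"jaw":1,"dx":0,"dy":0,"dz":0,"ax":0,"ay":0,"az":1.4},{"jaw":1,"dx":0,"dy":0,"dz":0,"ax":0,"ay":0,"az":2.8},{"jaw":1,"dx":0,"dy":0,"dz":0,"ax":0,"ay":0,"az":4.2},{"jaw":1,"dx":0,"dy":0,"dz":0,"ax":0,"ay":0,"az":5.6},{"jaw":1,"dx":0,"dy":0,"dz":0,"ax":0,"ay":0,"az":7},{"jaw":1,"dx":0,"dy":0,"dz":0,"ax":0,"ay":0,"az":8.4},{"jaw":1,"dx":0,"dy":0,"dz":0,"ax":0,"ay":0,"az":9.8},{"jaw":1,"dx":0,"dy":0,"dz":0,"ax":0,"ay":0,"az":11.2},{"jaw":1,"dx":0,"dy":0,"dz":0,"ax":0,"ay":0,"az":12.6},{"jaw":1,"dx":0,"dy":0,"dz":0,"ax":0,"ay":0,"az":14},{"jaw":1,"dx":0,"dy":0,"dz":0,"ax":0,"ay":0,"az":15.4},{"jaw":1,"dx":0,"dy":0,"dz":0,"ax":0,"ay":0,"az":16.8},{"jaw":1,"dx":0,"dy":0,"dz":0,"ax":0,"ay":0,"az":18},{"jaw":1,"dx":0,"dy":0,"dz":0,"ax":0,"ay":0,"az":18},{"jaw":1,"dx":0,"dy":0,"dz":0,"ax":0,"ay":0,"az":18}]'
python3 - <<'E'
from h import *
tcp()
E
```

```text
time_s: 9.07
position: [0.437, 0.1466, 0.0483]
tcp_rot: [0.709, 0.705, 0.0, 0.0]
force: [-0.0, 0.6, -1.7]
gripper_width: 0.126
gripper_force: 35.0
t 9.07 p [0.437  0.1466 0.0483] tooly deg -0.28 tilt z [ 0.  0. -1.] w 0.126 gf 35.0 F [-0.   0.6 -1.7] q [0.14 0.17 1.95 0.   1.02 0.14]
```

```bash
python3 -m handwheel '[{"jaw":0.66,"dx":0,"dy":0,"dz":-0.02,"ax":0,"ay":0,"az":0},{"jaw":0.66,"dx":0,"dy":0,"dz":-0.02,"ax":0,"ay":0,"az":0},{"jaw":0.66,"dx":0,"dy":0,"dz":0.05,"ax":0,"ay":0,"az":0},{"jaw":0.66,"dx":0,"dy":0,"dz":0.3,"ax":0,"ay":0,"az":0},{"jaw":0.66,"dx":0,"dy":0,"dz":0.8,"ax":0,"ay":0,"az":0},{"jaw":0.66,"dx":0,"dy":0,"dz":1.6,"ax":0,"ay":0,"az":0},{"jaw":-1,"dx":0,"dy":0,"dz":2.6,"ax":0,"ay":0,"az":0},{"jaw":-1,"dx":0,"dy":0,"dz":3.5,"ax":0,"ay":0,"az":0},{"jaw":-1,"dx":0,"dy":0,"dz":3.5,"ax":0,"ay":0,"az":0},{"jaw":-1,"dx":0,"dy":0,"dz":3.5,"ax":0,"ay":0,"az":0},{"jaw":-1,"dx":0,"dy":0,"dz":3.5,"ax":0,"ay":0,"az":0}]'
python3 - <<'E'
from h import *
tcp(); c=imaging.camera('wrist'); wing(c,(.437,.1466),top=.075)
E
```

```text
time_s: 9.98
position: [0.4367, 0.1465, 0.1885]
tcp_rot: [0.708, 0.706, 0.0, 0.0]
force: [0.6, 0.2, -0.8]
gripper_width: 0.488
gripper_force: 0.0
t 9.98 p [0.4367 0.1465 0.1885] tooly deg -0.14 tilt z [ 0.  0. -1.] w 0.488 gf 0.0 F [ 0.6  0.2 -0.8] q [ 0.14 -0.03  1.83  0.    1.34  0.14]
wing ctr [0.4367 0.1472] size mm [11.6 36.6] axis deg 90.2 n 783 z 0.0744
```

```bash
python3 -m handwheel '[{"jaw":-1,"dx":-1.05,"dy":-9.62,"dz":0,"ax":0,"ay":0,"az":-11.7},{"jaw":-1,"dx":-1.05,"dy":-9.62,"dz":0,"ax":0,"ay":0,"az":-11.7},{"jaw":-1,"dx":-1.05,"dy":-9.62,"dz":0,"ax":0,"ay":0,"az":-11.7},{"jaw":-1,"dx":-1.05,"dy":-9.62,"dz":0,"ax":0,"ay":0,"az":-11.7},{"jaw":-1,"dx":-1.05,"dy":-9.62,"dz":0,"ax":0,"ay":0,"az":-11.7},{"jaw":-1,"dx":-1.05,"dy":-9.62,"dz":0,"ax":0,"ay":0,"az":-11.7},{"jaw":-1,"dx":-1.05,"dy":-9.62,"dz":0,"ax":0,"ay":0,"az":-11.7},{"jaw":-1,"dx":-1.05,"dy":-9.62,"dz":0,"ax":0,"ay":0,"az":-11.7},{"jaw":-1,"dx":-1.05,"dy":-9.62,"dz":0,"ax":0,"ay":0,"az":-11.7},{"jaw":-1,"dx":-1.05,"dy":-9.62,"dz":0,"ax":0,"ay":0,"az":-11.7},{"jaw":-1,"dx":-1.05,"dy":-9.62,"dz":-1,"ax":0,"ay":0,"az":-11.7},{"jaw":-1,"dx":-1.05,"dy":-9.62,"dz":-2,"ax":0,"ay":0,"az":-11.7},{"jaw":-1,"dx":-1.05,"dy":-9.62,"dz":-2.4,"ax":0,"ay":0,"az":-11.7},{"jaw":-1,"dx":-1.05,"dy":-9.62,"dz":-2.4,"ax":0,"ay":0,"az":-11.7},{"jaw":-1,"dx":-1.05,"dy":-9.62,"dz":-2.4,"ax":0,"ay":0,"az":-11.7},{"jaw":-1,"dx":-1.05,"dy":-9.62,"dz":-2.4,"ax":0,"ay":0,"az":-11.7}]'
python3 - <<'E'
from h import *
tcp(); c=imaging.camera('wrist'); wing(c,(.395,-.239))
E
```

```text
time_s: 11.37
position: [0.3955, -0.2383, 0.0928]
tcp_rot: [0.963, 0.271, 0.0, 0.0]
force: [0.0, 0.5, 1.5]
gripper_width: 0.996
gripper_force: 0.0
t 11.37 p [ 0.3955 -0.2383  0.0928] tooly deg -58.6 tilt z [ 0.001 -0.    -1.   ] w 0.996 gf 0.0 F [0.  0.5 1.5] q [-0.73  0.1   1.92  0.    1.12  0.29]
wing ctr [ 0.4027 -0.2113] size mm [36.4 11.8] axis deg 20.6 n 1322 z 0.0551
```

B was knocked aside, to (.403,-.211). I'll re-aim and grasp.

```bash
python3 -m handwheel '[{"jaw":-1,"dx":0.18,"dy":0.67,"dz":0,"ax":0,"ay":0,"az":-2.16},{"jaw":-1,"dx":0.18,"dy":0.67,"dz":0,"ax":0,"ay":0,"az":-2.16},{"jaw":-1,"dx":0.18,"dy":0.67,"dz":0,"ax":0,"ay":0,"az":-2.16},{"jaw":-1,"dx":0.18,"dy":0.67,"dz":0,"ax":0,"ay":0,"az":-2.16}]'
python3 - <<'E'
from h import *
tcp(); c=imaging.camera('wrist'); wing(c,(.403,-.211))
E
```

```text
time_s: 11.75
position: [0.4034, -0.2121, 0.0939]
tcp_rot: [0.984, 0.18, 0.001, 0.001]
force: [0.8, -0.0, -0.2]
gripper_width: 1.001
gripper_force: 0.0
t 11.75 p [ 0.4034 -0.2121  0.0939] tooly deg -69.27 tilt z [ 0.003 -0.002 -1.   ] w 1.001 gf 0.0 F [ 0.8 -0.  -0.2] q [-0.67  0.08  1.94 -0.    1.12  0.53]
wing ctr [ 0.4034 -0.2108] size mm [36.6 11.7] axis deg 21.0 n 1347 z 0.055
```

```bash
python3 -m handwheel '[{"jaw":-1,"dx":0,"dy":0.02,"dz":-1,"ax":0,"ay":0,"az":0},{"jaw":-1,"dx":0,"dy":0.02,"dz":-1.63,"ax":0,"ay":0,"az":0},{"jaw":1,"dx":0,"dy":0.02,"dz":-1.63,"ax":0,"ay":0,"az":0},{"jaw":1,"dx":0,"dy":0.02,"dz":-1.63,"ax":0,"ay":0,"az":0},{"jaw":1,"dx":0,"dy":0.02,"dz":-1.63,"ax":0,"ay":0,"az":0},{"jaw":1,"dx":0,"dy":0.02,"dz":-1.63,"ax":0,"ay":0,"az":0},{"jaw":1,"dx":0,"dy":0.02,"dz":-1.63,"ax":0,"ay":0,"az":0},{"jaw":1,"dx":0,"dy":0.02,"dz":-1.63,"ax":0,"ay":0,"az":0},{"jaw":1,"dx":0,"dy":0.02,"dz":-1.63,"ax":0,"ay":0,"az":0},{"jaw":1,"dx":0,"dy":0.02,"dz":-1.63,"ax":0,"ay":0,"az":0},{"jaw":1,"dx":0,"dy":0.02,"dz":-1.63,"ax":0,"ay":0,"az":0},{"jaw":1,"dx":0,"dy":0.02,"dz":-1.63,"ax":0,"ay":0,"az":0},{"jaw":1,"dx":0,"dy":0.02,"dz":-1.63,"ax":0,"ay":0,"az":0},{"jaw":1,"dx":0,"dy":0.02,"dz":-1.63,"ax":0,"ay":0,"az":0},{"jaw":1,"dx":0,"dy":0.02,"dz":-1.63,"ax":0,"ay":0,"az":0},{"jaw":1,"dx":0,"dy":0.02,"dz":-1.63,"ax":0,"ay":0,"az":0}]' 35
python3 - <<'E'
from h import *
tcp()
E
```

```text
time_s: 13.13
position: [0.402, -0.2105, 0.0268]
tcp_rot: [0.984, 0.179, -0.0, -0.0]
force: [-0.5, 0.2, -0.7]
gripper_width: 0.126
gripper_force: 35.0
t 13.13 p [ 0.402  -0.2105  0.0268] tooly deg -69.43 tilt z [-0.  0. -1.] w 0.126 gf 35.0 F [-0.5  0.2 -0.7] q [-0.67  0.19  1.98  0.    0.97  0.54]
```

```bash
python3 -m handwheel '[{"jaw":1,"dx":0,"dy":0,"dz":1,"ax":0,"ay":0,"az":0},{"jaw":1,"dx":0,"dy":0,"dz":2,"ax":0,"ay":0,"az":0},{"jaw":1,"dx":0,"dy":0,"dz":3,"ax":0,"ay":0,"az":0},{"jaw":1,"dx":0.3,"dy":1,"dz":3,"ax":0,"ay":0,"az":-1},{"jaw":1,"dx":0.87,"dy":7.51,"dz":3,"ax":0,"ay":0,"az":-4.1},{"jaw":1,"dx":0.87,"dy":7.51,"dz":3,"ax":0,"ay":0,"az":-4.1},{"jaw":1,"dx":0.87,"dy":7.51,"dz":3,"ax":0,"ay":0,"az":-4.1},{"jaw":1,"dx":0.87,"dy":7.51,"dz":3,"ax":0,"ay":0,"az":-4.1},{"jaw":1,"dx":0.87,"dy":7.51,"dz":3,"ax":0,"ay":0,"az":-4.1},{"jaw":1,"dx":0.87,"dy":7.51,"dz":3,"ax":0,"ay":0,"az":-4.1},{"jaw":1,"dx":0.87,"dy":7.51,"dz":3,"ax":0,"ay":0,"az":-4.1},{"jaw":1,"dx":0.87,"dy":7.51,"dz":3,"ax":0,"ay":0,"az":-4.1},{"jaw":1,"dx":0.87,"dy":7.51,"dz":2.5,"ax":0,"ay":0,"az":-4.1},{"jaw":1,"dx":0.87,"dy":7.51,"dz":2,"ax":0,"ay":0,"az":-4.1},{"jaw":1,"dx":0.87,"dy":7.51,"dz":2,"ax":0,"ay":0,"az":-4.1},{"jaw":1,"dx":0.87,"dy":7.51,"dz":2,"ax":0,"ay":0,"az":-4.1},{"jaw":1,"dx":0.87,"dy":7.51,"dz":2,"ax":0,"ay":0,"az":-4.1}]'
cat >> h.py <<'E'
def held(c,p):
    """x extent of the held wing along image column through it (tool y = -90)"""
    W=cloud(c); t=p[2]+.0283; u=int(round(proj(c,[p[0],p[1],t])[0])); X=W[:,u-2:u+3].reshape(-1,3)
    X=X[(abs(X[:,0]-p[0])<.026)&(abs(X[:,2]-t)<.03)&(X[:,2]>t-.03)]
    print('held x',np.percentile(X[:,0],[1,99]).round(4),'ctr',(np.percentile(X[:,0],[1,99]).mean()).round(4),'ztop',np.percentile(X[:,2],90).round(4))
E
python3 - <<'E'
from h import *
p,M=tcp(); c=imaging.camera('wrist'); slot(c,np.r_[np.arange(.0,.06,.003),np.arange(.12,.17,.003)]); held(c,p); anchors(imaging.camera('top'))
E
```

```text
time_s: 14.55
position: [0.4373, 0.0891, 0.1076]
tcp_rot: [1.0, 0.0, 0.0, 0.0]
force: [-0.4, 0.1, -0.5]
gripper_width: 0.125
gripper_force: 35.0
t 14.55 p [0.4373 0.0891 0.1076] tooly deg -89.98 tilt z [ 0. -0. -1.] w 0.125 gf 35.0 F [-0.4  0.1 -0.5] q [ 0.01  0.04  1.95 -0.    1.15  1.58]
slot n 24 edges [0.4286 0.445 ] ctr at y=.09 0.4369 slope 0.0017
held x [0.4204 0.4545] ctr 0.4374 ztop 0.1368
blob [461.3 261.8] 112 z pct [0.027 0.054 0.058] top n 80 mean [ 0.3885 -0.373 ] rect 389 -374 [11. 34.] axis deg 117.6
blob [434.  280.7] 498 z pct [-0.929 -0.92  -0.91 ]
```

```bash
python3 -m handwheel '[{"jaw":1,"dx":0,"dy":0,"dz":-0.5,"ax":0,"ay":0,"az":0},{"jaw":1,"dx":0,"dy":0,"dz":-0.9,"ax":0,"ay":0,"az":0},{"jaw":1,"dx":0,"dy":0,"dz":-0.95,"ax":0,"ay":0,"az":0},{"jaw":1,"dx":0,"dy":0,"dz":-0.95,"ax":0,"ay":0,"az":0},{"jaw":1,"dx":0,"dy":0,"dz":-1.05,"ax":0,"ay":0,"az":0},{"jaw":1,"dx":0,"dy":0,"dz":-1.1,"ax":0,"ay":0,"az":0},{"jaw":1,"dx":0,"dy":0,"dz":-1.15,"ax":0,"ay":0,"az":0},{"jaw":1,"dx":0,"dy":0,"dz":-1.2,"ax":0,"ay":0,"az":0},{"jaw":1,"dx":0,"dy":0,"dz":-1.2,"ax":0,"ay":0,"az":0}]'
```

```text
time_s: 15.4
position: [0.4369, 0.0897, 0.059]
tcp_rot: [1.0, 0.001, 0.0, 0.0]
force: [0.3, 0.5, -1.5]
gripper_width: 0.126
gripper_force: 35.0
```

```bash
python3 -m handwheel '[{"jaw":1,"dx":0,"dy":0,"dz":-0.06,"ax":0,"ay":0,"az":0},{"jaw":1,"dx":0,"dy":0,"dz":-0.12,"ax":0,"ay":0,"az":0},{"jaw":1,"dx":0,"dy":0,"dz":-0.18,"ax":0,"ay":0,"az":0},{"jaw":1,"dx":0,"dy":0,"dz":-0.24,"ax":0,"ay":0,"az":0},{"jaw":1,"dx":0,"dy":0,"dz":-0.3,"ax":0,"ay":0,"az":0},{"jaw":1,"dx":0,"dy":0,"dz":-0.3,"ax":0,"ay":0,"az":0},{"jaw":1,"dx":0,"dy":0,"dz":-0.3,"ax":0,"ay":0,"az":0}]'
```

```text
time_s: 15.98
position: [0.4367, 0.0897, 0.0468]
tcp_rot: [1.0, 0.001, -0.0, 0.0]
force: [0.1, 0.1, -1.3]
gripper_width: 0.124
gripper_force: 35.0
```

Free fit. Turn it a quarter, release and lift.

```bash
python3 -m handwheel '[{"jaw":1,"dx":0,"dy":0,"dz":0,"ax":0,"ay":0,"az":1.4},{"jaw":1,"dx":0,"dy":0,"dz":0,"ax":0,"ay":0,"az":2.8},{"jaw":1,"dx":0,"dy":0,"dz":0,"ax":0,"ay":0,"az":4.2},{"jaw":1,"dx":0,"dy":0,"dz":0,"ax":0,"ay":0,"az":5.6},{"jaw":1,"dx":0,"dy":0,"dz":0,"ax":0,"ay":0,"az":7},{"jaw":1,"dx":0,"dy":0,"dz":0,"ax":0,"ay":0,"az":8.4},{"jaw":1,"dx":0,"dy":0,"dz":0,"ax":0,"ay":0,"az":9.8},{"jaw":1,"dx":0,"dy":0,"dz":0,"ax":0,"ay":0,"az":11.2},{"jaw":1,"dx":0,"dy":0,"dz":0,"ax":0,"ay":0,"az":12.6},{"jaw":1,"dx":0,"dy":0,"dz":0,"ax":0,"ay":0,"az":14},{"jaw":1,"dx":0,"dy":0,"dz":0,"ax":0,"ay":0,"az":15.4},{"jaw":1,"dx":0,"dy":0,"dz":0,"ax":0,"ay":0,"az":16.8},{"jaw":1,"dx":0,"dy":0,"dz":0,"ax":0,"ay":0,"az":18},{"jaw":1,"dx":0,"dy":0,"dz":0,"ax":0,"ay":0,"az":18},{"jaw":1,"dx":0,"dy":0,"dz":0,"ax":0,"ay":0,"az":18}]'
python3 - <<'E'
from h import *
tcp()
E
```

```text
time_s: 17.23
position: [0.4371, 0.0897, 0.0472]
tcp_rot: [0.708, 0.707, 0.0, 0.0]
force: [-0.5, -0.3, -1.6]
gripper_width: 0.123
gripper_force: 35.0
t 17.23 p [0.4371 0.0897 0.0472] tooly deg -0.09 tilt z [ 0. -0. -1.] w 0.123 gf 35.0 F [-0.5 -0.3 -1.6] q [ 0.01  0.14  1.99 -0.    1.01  0.01]
```

```bash
python3 -m handwheel '[{"jaw":0.66,"dx":0,"dy":0,"dz":0,"ax":0,"ay":0,"az":0},{"jaw":0.66,"dx":0,"dy":0,"dz":0,"ax":0,"ay":0,"az":0},{"jaw":0.66,"dx":0,"dy":0,"dz":0.05,"ax":0,"ay":0,"az":0},{"jaw":0.66,"dx":0,"dy":0,"dz":0.3,"ax":0,"ay":0,"az":0},{"jaw":0.66,"dx":0,"dy":0,"dz":0.8,"ax":0,"ay":0,"az":0},{"jaw":0.66,"dx":0,"dy":0,"dz":1.6,"ax":0,"ay":0,"az":0},{"jaw":-1,"dx":0,"dy":0,"dz":2.6,"ax":0,"ay":0,"az":0},{"jaw":-1,"dx":0,"dy":0,"dz":3.5,"ax":0,"ay":0,"az":0},{"jaw":-1,"dx":0,"dy":0,"dz":3.5,"ax":0,"ay":0,"az":0},{"jaw":-1,"dx":0,"dy":0,"dz":3.5,"ax":0,"ay":0,"az":0},{"jaw":-1,"dx":0,"dy":0,"dz":3.5,"ax":0,"ay":0,"az":0}]'
python3 - <<'E'
from h import *
tcp(); c=imaging.camera('wrist'); wing(c,(.437,.0897),top=.075,win=.03); wing(c,(.437,.1466),top=.075,win=.03)
E
python3 -m handwheel '[{"jaw":-1,"dx":-1.2,"dy":-11.55,"dz":0,"ax":0,"ay":0,"az":5.4},{"jaw":-1,"dx":-1.2,"dy":-11.55,"dz":0,"ax":0,"ay":0,"az":5.4},{"jaw":-1,"dx":-1.2,"dy":-11.55,"dz":0,"ax":0,"ay":0,"az":5.4},{"jaw":-1,"dx":-1.2,"dy":-11.55,"dz":0,"ax":0,"ay":0,"az":5.4},{"jaw":-1,"dx":-1.2,"dy":-11.55,"dz":0,"ax":0,"ay":0,"az":5.4},{"jaw":-1,"dx":-1.2,"dy":-11.55,"dz":0,"ax":0,"ay":0,"az":5.4},{"jaw":-1,"dx":-1.2,"dy":-11.55,"dz":0,"ax":0,"ay":0,"az":5.4},{"jaw":-1,"dx":-1.2,"dy":-11.55,"dz":0,"ax":0,"ay":0,"az":5.4},{"jaw":-1,"dx":-1.2,"dy":-11.55,"dz":0,"ax":0,"ay":0,"az":5.4},{"jaw":-1,"dx":-1.2,"dy":-11.55,"dz":0,"ax":0,"ay":0,"az":5.4},{"jaw":-1,"dx":-1.2,"dy":-11.55,"dz":0,"ax":0,"ay":0,"az":5.4},{"jaw":-1,"dx":-1.2,"dy":-11.55,"dz":0,"ax":0,"ay":0,"az":5.4},{"jaw":-1,"dx":-1.2,"dy":-11.55,"dz":-1,"ax":0,"ay":0,"az":5.4},{"jaw":-1,"dx":-1.2,"dy":-11.55,"dz":-2,"ax":0,"ay":0,"az":5.4},{"jaw":-1,"dx":-1.2,"dy":-11.55,"dz":-2.4,"ax":0,"ay":0,"az":5.4},{"jaw":-1,"dx":-1.2,"dy":-11.55,"dz":-2.4,"ax":0,"ay":0,"az":5.4},{"jaw":-1,"dx":-1.2,"dy":-11.55,"dz":-2.4,"ax":0,"ay":0,"az":5.4},{"jaw":-1,"dx":-1.2,"dy":-11.55,"dz":-2.4,"ax":0,"ay":0,"az":5.4}]'
python3 - <<'E'
from h import *
tcp(); c=imaging.camera('wrist'); wing(c,(.3886,-.373))
E
```

```text
time_s: 18.15
position: [0.4367, 0.0897, 0.1872]
tcp_rot: [0.707, 0.707, 0.0, 0.0]
force: [-0.6, 0.0, -0.5]
gripper_width: 0.487
gripper_force: 0.0
t 18.15 p [0.4367 0.0897 0.1872] tooly deg 0.06 tilt z [ 0. -0. -1.] w 0.487 gf 0.0 F [-0.6  0.  -0.5] q [ 0.01 -0.06  1.86 -0.    1.34  0.01]
wing ctr [0.4366 0.0907] size mm [11.6 36.4] axis deg 90.4 n 788 z 0.0743
wing ctr [0.4368 0.1456] size mm [35.1 11.5] axis deg 89.8 n 873 z 0.0744
time_s: 19.7
position: [0.3893, -0.3725, 0.0915]
tcp_rot: [0.522, 0.853, -0.0, 0.0]
force: [0.6, -0.0, 0.4]
gripper_width: 0.997
gripper_force: 0.0
t 19.7 p [ 0.3893 -0.3725  0.0915] tooly deg 27.08 tilt z [ 0. -0. -1.] w 0.997 gf 0.0 F [ 0.6 -0.   0.4] q [-0.92  0.25  1.74 -0.    1.15 -1.4 ]
wing ctr [ 0.3869 -0.3722] size mm [11.8 36.8] axis deg 117.4 n 1337 z 0.0548
```

```bash
python3 -m handwheel '[{"jaw":-1,"dx":-0.06,"dy":0,"dz":-1,"ax":0,"ay":0,"az":0},{"jaw":-1,"dx":-0.06,"dy":0,"dz":-1.6,"ax":0,"ay":0,"az":0},{"jaw":1,"dx":-0.06,"dy":0,"dz":-1.6,"ax":0,"ay":0,"az":0},{"jaw":1,"dx":-0.06,"dy":0,"dz":-1.6,"ax":0,"ay":0,"az":0},{"jaw":1,"dx":-0.06,"dy":0,"dz":-1.6,"ax":0,"ay":0,"az":0},{"jaw":1,"dx":-0.06,"dy":0,"dz":-1.6,"ax":0,"ay":0,"az":0},{"jaw":1,"dx":-0.06,"dy":0,"dz":-1.6,"ax":0,"ay":0,"az":0},{"jaw":1,"dx":-0.06,"dy":0,"dz":-1.6,"ax":0,"ay":0,"az":0},{"jaw":1,"dx":-0.06,"dy":0,"dz":-1.6,"ax":0,"ay":0,"az":0},{"jaw":1,"dx":-0.06,"dy":0,"dz":-1.6,"ax":0,"ay":0,"az":0},{"jaw":1,"dx":-0.06,"dy":0,"dz":-1.6,"ax":0,"ay":0,"az":0},{"jaw":1,"dx":-0.06,"dy":0,"dz":-1.6,"ax":0,"ay":0,"az":0},{"jaw":1,"dx":-0.06,"dy":0,"dz":-1.6,"ax":0,"ay":0,"az":0},{"jaw":1,"dx":-0.06,"dy":0,"dz":-1.6,"ax":0,"ay":0,"az":0},{"jaw":1,"dx":-0.06,"dy":0,"dz":-1.6,"ax":0,"ay":0,"az":0},{"jaw":1,"dx":-0.06,"dy":0,"dz":-1.6,"ax":0,"ay":0,"az":0}]' 35
python3 - <<'E'
from h import *
tcp()
E
```

```text
time_s: 21.08
position: [0.3864, -0.3721, 0.0268]
tcp_rot: [0.522, 0.853, 0.0, -0.0]
force: [0.4, -0.1, -0.9]
gripper_width: 0.125
gripper_force: 35.0
t 21.08 p [ 0.3864 -0.3721  0.0268] tooly deg 27.07 tilt z [-0.  0. -1.] w 0.125 gf 35.0 F [ 0.4 -0.1 -0.9] q [-0.93  0.34  1.78  0.    1.02 -1.4 ]
```

```bash
python3 -m handwheel '[{"jaw":1,"dx":0,"dy":0,"dz":1,"ax":0,"ay":0,"az":0},{"jaw":1,"dx":0,"dy":0,"dz":2,"ax":0,"ay":0,"az":0},{"jaw":1,"dx":0,"dy":0,"dz":3,"ax":0,"ay":0,"az":-1.4},{"jaw":1,"dx":1.26,"dy":10.15,"dz":3,"ax":0,"ay":0,"az":-23.4},{"jaw":1,"dx":1.26,"dy":10.15,"dz":3,"ax":0,"ay":0,"az":-23.4},{"jaw":1,"dx":1.26,"dy":10.15,"dz":3,"ax":0,"ay":0,"az":-23.4},{"jaw":1,"dx":1.26,"dy":10.15,"dz":3,"ax":0,"ay":0,"az":-23.4},{"jaw":1,"dx":1.26,"dy":10.15,"dz":3,"ax":0,"ay":0,"az":-23.4},{"jaw":1,"dx":1.26,"dy":10.15,"dz":3,"ax":0,"ay":0,"az":-23.4},{"jaw":1,"dx":1.26,"dy":10.15,"dz":3,"ax":0,"ay":0,"az":-23.4},{"jaw":1,"dx":1.26,"dy":10.15,"dz":3,"ax":0,"ay":0,"az":-23.4},{"jaw":1,"dx":1.26,"dy":10.15,"dz":3,"ax":0,"ay":0,"az":-23.4},{"jaw":1,"dx":1.26,"dy":10.15,"dz":3,"ax":0,"ay":0,"az":-23.4},{"jaw":1,"dx":1.26,"dy":10.15,"dz":3,"ax":0,"ay":0,"az":-23.4},{"jaw":1,"dx":1.26,"dy":10.15,"dz":3,"ax":0,"ay":0,"az":-23.4},{"jaw":1,"dx":1.26,"dy":10.15,"dz":3,"ax":0,"ay":0,"az":-23.4},{"jaw":1,"dx":1.26,"dy":10.15,"dz":3,"ax":0,"ay":0,"az":-23.4},{"jaw":1,"dx":1.26,"dy":10.15,"dz":3,"ax":0,"ay":0,"az":-23.4},{"jaw":1,"dx":1.26,"dy":10.15,"dz":3,"ax":0,"ay":0,"az":-23.4},{"jaw":1,"dx":1.26,"dy":10.15,"dz":3,"ax":0,"ay":0,"az":-23.4}]'
python3 - <<'E'
from h import *
tcp()
E
```

```text
time_s: 22.75
position: [0.4365, 0.0339, 0.1467]
tcp_rot: [1.0, -0.002, -0.0, -0.0]
force: [0.4, 0.6, -1.0]
gripper_width: 0.125
gripper_force: 35.0
t 22.75 p [0.4365 0.0339 0.1467] tooly deg -90.22 tilt z [-0.001  0.    -1.   ] w 0.125 gf 35.0 F [ 0.4  0.6 -1. ] q [-0.12 -0.03  1.93 -0.    1.25  1.45]
```

```bash
python3 -m handwheel '[{"jaw":1,"dx":0,"dy":0,"dz":-0.9,"ax":0,"ay":0,"az":0.05},{"jaw":1,"dx":0,"dy":0,"dz":-1,"ax":0,"ay":0,"az":0.05},{"jaw":1,"dx":0,"dy":0,"dz":-1,"ax":0,"ay":0,"az":0.05},{"jaw":1,"dx":0,"dy":0,"dz":-1,"ax":0,"ay":0,"az":0.05}]'
python3 - <<'E'
from h import *
p,M=tcp(); c=imaging.camera('wrist'); slot(c,np.r_[np.arange(-.01,.01,.002),np.arange(.06,.075,.002),np.arange(.11,.13,.003)]); held(c,p); wing(c,(.437,.0897),top=.075,win=.025); wing(c,(.437,.1466),top=.075,win=.025)
E
```

```text
time_s: 23.08
position: [0.4365, 0.0338, 0.107]
tcp_rot: [1.0, 0.003, -0.001, -0.0]
force: [-0.4, 0.6, -1.5]
gripper_width: 0.126
gripper_force: 35.0
t 23.08 p [0.4365 0.0338 0.107 ] tooly deg -89.68 tilt z [-0.001  0.    -1.   ] w 0.126 gf 35.0 F [-0.4  0.6 -1.5] q [-0.12  0.02  1.96  0.    1.15  1.44]
slot n 22 edges [0.4287 0.4448] ctr at y=.09 0.437 slope 0.0018
held x [0.4176 0.4519] ctr 0.4348 ztop 0.1363
wing ctr [0.4393 0.0875] size mm [13.5 36.5] axis deg 90.4 n 1578 z 0.0745
wing ctr [0.4393 0.1423] size mm [14.1 38.5] axis deg 90.4 n 1643 z 0.0744
```

```bash
python3 -m handwheel '[{"jaw":1,"dx":0.045,"dy":0,"dz":-0.5,"ax":0,"ay":0,"az":0},{"jaw":1,"dx":0.045,"dy":0,"dz":-0.9,"ax":0,"ay":0,"az":0},{"jaw":1,"dx":0.045,"dy":0,"dz":-0.95,"ax":0,"ay":0,"az":0},{"jaw":1,"dx":0.045,"dy":0,"dz":-0.95,"ax":0,"ay":0,"az":0},{"jaw":1,"dx":0.045,"dy":0,"dz":-1.05,"ax":0,"ay":0,"az":0},{"jaw":1,"dx":0.045,"dy":0,"dz":-1.1,"ax":0,"ay":0,"az":0},{"jaw":1,"dx":0.045,"dy":0,"dz":-1.15,"ax":0,"ay":0,"az":0},{"jaw":1,"dx":0.045,"dy":0,"dz":-1.2,"ax":0,"ay":0,"az":0},{"jaw":1,"dx":0.045,"dy":0,"dz":-1.2,"ax":0,"ay":0,"az":0}]'
```

```text
time_s: 23.88
position: [0.4387, 0.0338, 0.059]
tcp_rot: [1.0, 0.003, -0.0, -0.0]
force: [0.7, 0.3, -1.0]
gripper_width: 0.125
gripper_force: 35.0
```

```bash
python3 -m handwheel '[{"jaw":1,"dx":0,"dy":0,"dz":-0.06,"ax":0,"ay":0,"az":0},{"jaw":1,"dx":0,"dy":0,"dz":-0.12,"ax":0,"ay":0,"az":0},{"jaw":1,"dx":0,"dy":0,"dz":-0.18,"ax":0,"ay":0,"az":0},{"jaw":1,"dx":0,"dy":0,"dz":-0.24,"ax":0,"ay":0,"az":0},{"jaw":1,"dx":0,"dy":0,"dz":-0.29,"ax":0,"ay":0,"az":0},{"jaw":1,"dx":0,"dy":0,"dz":-0.29,"ax":0,"ay":0,"az":0},{"jaw":1,"dx":0,"dy":0,"dz":-0.29,"ax":0,"ay":0,"az":0}]'
```

```text
time_s: 24.47
position: [0.4385, 0.0337, 0.0472]
tcp_rot: [1.0, 0.003, -0.0, -0.0]
force: [0.2, 0.0, -1.3]
gripper_width: 0.124
gripper_force: 35.0
```

```bash
python3 -m handwheel '[{"jaw":1,"dx":0,"dy":0,"dz":0,"ax":0,"ay":0,"az":1.4},{"jaw":1,"dx":0,"dy":0,"dz":0,"ax":0,"ay":0,"az":2.8},{"jaw":1,"dx":-0.01,"dy":0.01,"dz":0,"ax":0,"ay":0,"az":4.2},{"jaw":1,"dx":-0.01,"dy":0.02,"dz":0,"ax":0,"ay":0,"az":5.6},{"jaw":1,"dx":-0.01,"dy":0.02,"dz":0,"ax":0,"ay":0,"az":7},{"jaw":1,"dx":-0.01,"dy":0.03,"dz":0,"ax":0,"ay":0,"az":8.4},{"jaw":1,"dx":-0.02,"dy":0.03,"dz":0,"ax":0,"ay":0,"az":9.8},{"jaw":1,"dx":-0.02,"dy":0.04,"dz":0,"ax":0,"ay":0,"az":11.2},{"jaw":1,"dx":-0.03,"dy":0.04,"dz":0,"ax":0,"ay":0,"az":12.6},{"jaw":1,"dx":-0.03,"dy":0.04,"dz":0,"ax":0,"ay":0,"az":14},{"jaw":1,"dx":-0.04,"dy":0.04,"dz":0,"ax":0,"ay":0,"az":15.4},{"jaw":1,"dx":-0.04,"dy":0.04,"dz":0,"ax":0,"ay":0,"az":16.8},{"jaw":1,"dx":-0.04,"dy":0.04,"dz":0,"ax":0,"ay":0,"az":17.95},{"jaw":1,"dx":-0.04,"dy":0.04,"dz":0,"ax":0,"ay":0,"az":17.95},{"jaw":1,"dx":-0.04,"dy":0.04,"dz":0,"ax":0,"ay":0,"az":17.95}]'
python3 - <<'E'
from h import *
tcp()
E
```

```text
time_s: 25.72
position: [0.4373, 0.0353, 0.0476]
tcp_rot: [0.708, 0.707, 0.0, 0.0]
force: [-1.0, 1.0, -0.3]
gripper_width: 0.126
gripper_force: 35.0
t 25.72 p [0.4373 0.0353 0.0476] tooly deg -0.08 tilt z [ 0. -0. -1.] w 0.126 gf 35.0 F [-1.   1.  -0.3] q [-0.12  0.12  2.01 -0.    1.01 -0.12]
```

```bash
python3 -m handwheel '[{"jaw":0.66,"dx":0,"dy":0,"dz":0,"ax":0,"ay":0,"az":0},{"jaw":0.66,"dx":0,"dy":0,"dz":0,"ax":0,"ay":0,"az":0},{"jaw":0.66,"dx":0,"dy":0,"dz":0.05,"ax":0,"ay":0,"az":0},{"jaw":0.66,"dx":0,"dy":0,"dz":0.3,"ax":0,"ay":0,"az":0},{"jaw":0.66,"dx":0,"dy":0,"dz":0.8,"ax":0,"ay":0,"az":0},{"jaw":0.66,"dx":0,"dy":0,"dz":1.6,"ax":0,"ay":0,"az":0},{"jaw":-1,"dx":0,"dy":0,"dz":2.6,"ax":0,"ay":0,"az":0},{"jaw":-1,"dx":0,"dy":0,"dz":3.5,"ax":0,"ay":0,"az":0},{"jaw":-1,"dx":0,"dy":0,"dz":3.5,"ax":0,"ay":0,"az":0},{"jaw":-1,"dx":0,"dy":0,"dz":3.5,"ax":0,"ay":0,"az":0},{"jaw":-1,"dx":0,"dy":0,"dz":3.5,"ax":0,"ay":0,"az":0}]'
python3 - <<'E'
from h import *
tcp(); c=imaging.camera('wrist'); 
for y in(.035,.0897,.1466): wing(c,(.437,y),top=.075,win=.025)
E
python3 -m handwheel '[{"jaw":-1,"dx":-0.4,"dy":6,"dz":0,"ax":0,"ay":0,"az":18},{"jaw":-1,"dx":-0.4,"dy":6,"dz":0,"ax":0,"ay":0,"az":18},{"jaw":-1,"dx":-0.4,"dy":6,"dz":0,"ax":0,"ay":0,"az":18},{"jaw":-1,"dx":-0.4,"dy":6,"dz":0,"ax":0,"ay":0,"az":18},{"jaw":-1,"dx":-0.4,"dy":6,"dz":0,"ax":0,"ay":0,"az":18},{"jaw":-1,"dx":-0.4,"dy":6,"dz":0,"ax":0,"ay":0,"az":18},{"jaw":-1,"dx":-0.4,"dy":6,"dz":0,"ax":0,"ay":0,"az":18},{"jaw":-1,"dx":-0.4,"dy":6,"dz":0,"ax":0,"ay":0,"az":18},{"jaw":-1,"dx":-0.4,"dy":6,"dz":0,"ax":0,"ay":0,"az":18},{"jaw":-1,"dx":-0.4,"dy":6,"dz":0,"ax":0,"ay":0,"az":18},{"jaw":-1,"dx":-0.4,"dy":6,"dz":0,"ax":0,"ay":0,"az":18},{"jaw":-1,"dx":-0.4,"dy":6,"dz":0,"ax":0,"ay":0,"az":18},{"jaw":-1,"dx":-0.4,"dy":6,"dz":0,"ax":0,"ay":0,"az":18},{"jaw":-1,"dx":-0.4,"dy":6,"dz":0,"ax":0,"ay":0,"az":18},{"jaw":-1,"dx":-0.4,"dy":6,"dz":0,"ax":0,"ay":0,"az":18}]'
python3 - <<'E'
from h import *
tcp(); c=imaging.camera('wrist'); cv2.imwrite('pics/w3.png',c['pixels'][:,:,::-1])
W=cloud(c); m=(c['pixels'].max(-1)<60)&(abs(W[...,0]-.42)<.022)&(abs(W[...,1]-.275)<.025)&(abs(W[...,2]-.109)<.008); p=W[m]
f=np.polyfit(p[:,0],p[:,1],1); print('handle',len(p),'y at .421',np.polyval(f,.421).round(4),'slope',f[0].round(4),'zmax',np.percentile(p[:,2],95).round(4),'y rng',np.percentile(p[:,1],[2,98]).round(4))
E
```

```text
time_s: 26.63
position: [0.4368, 0.0354, 0.1876]
tcp_rot: [0.707, 0.707, 0.0, 0.0]
force: [0.8, 0.4, 0.2]
gripper_width: 0.492
gripper_force: 0.0
t 26.63 p [0.4368 0.0354 0.1876] tooly deg 0.06 tilt z [ 0. -0. -1.] w 0.492 gf 0.0 F [0.8 0.4 0.2] q [-0.12 -0.08  1.88 -0.    1.34 -0.12]
wing ctr [0.4369 0.0344] size mm [11.6 35.8] axis deg 90.1 n 776 z 0.0743
wing ctr [0.4368 0.0895] size mm [11.1 34.5] axis deg 90.1 n 867 z 0.0744
wing ctr [0.4367 0.1447] size mm [34.8 11.7] axis deg 89.8 n 1030 z 0.0744
time_s: 27.93
position: [0.4199, 0.2748, 0.1856]
tcp_rot: [0.0, 1.0, -0.001, -0.002]
force: [-0.6, -0.2, -0.8]
gripper_width: 1.001
gripper_force: 0.0
t 27.93 p [0.4199 0.2748 0.1856] tooly deg 89.95 tilt z [-0.004 -0.002 -1.   ] w 1.001 gf 0.0 F [-0.6 -0.2 -0.8] q [ 0.41  0.07  1.74  0.    1.34 -1.16]
handle 1594 y at .421 0.2768 slope -0.0049 zmax 0.1118 y rng [0.2692 0.2843]
```

View pics/w3.png

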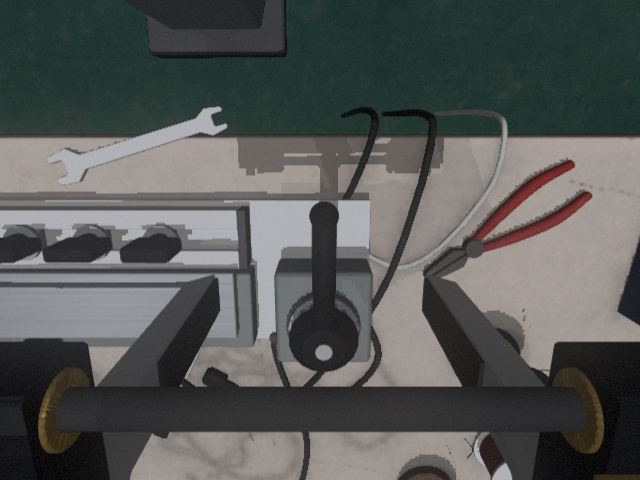

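All three anchors are locked, showing at (20,240), (80,243) and (150,243) in the wrist view. The lever handle runs from (323,215) to the hub cap at (323,352). I'll locate the axis from the cap.

```bash
python3 - <<'E'
from h import *
for n,b in(('wrist',(300,350,335,365)),('top',(155,190,205,235))):
    c=imaging.camera(n); W=cloud(c); g=c['pixels'].min(-1); m=np.zeros(g.shape,bool); m[b[2]:b[3],b[0]:b[1]]=True; m&=(g>110)&(W[...,2]>.09)
    print(n,'cap',m.sum(),W[m].mean(0).round(4),np.ptp(W[m],axis=0).round(3))
    m=(c['pixels'].max(-1)<60)&(abs(W[...,0]-.499)<.05)&(abs(W[...,1]-.275)<.05)&(W[...,2]>.085)&(W[...,2]<.13); p=W[m]; h=p[p[:,0]<.445]
    print('handle tip x',np.percentile(h[:,0],.5).round(4),'ymid',h[:,1].mean().round(4)); h=p[p[:,0]>.475]; print('hub',np.percentile(h,[1,99],axis=0).round(4).tolist())
E
```

```text
wrist cap 200 [0.5006 0.2767 0.0996] [0.015 0.011 0.006]Traceback (most recent call last):
  File "<stdin>", line 6, in <module>
    return _quantile_unchecked(
        a, q, axis, out, overwrite_input, method, keepdims, weights)
    return _ureduce(a,
                    func=_quantile_ureduce_func,
    ...<5 lines>...
                    overwrite_input=overwrite_input,
                    method=method)
    r = func(a, **kwargs)
    result = _quantile(arr,
                       quantiles=q,
    ...<2 lines>...
                       out=out,
                       weights=wgt)
    slices_having_nans = np.isnan(arr[-1, ...])
                                  ~~~^^^^^^^^^
IndexError: index -1 is out of bounds for axis 0 with size 0
```

```bash
python3 -m handwheel '[{"jaw":-1,"dx":0.05,"dy":0.04,"dz":-1,"ax":0,"ay":0,"az":0},{"jaw":-1,"dx":0.05,"dy":0.04,"dz":-2,"ax":0,"ay":0,"az":0},{"jaw":-1,"dx":0.05,"dy":0.04,"dz":-2.54,"ax":0,"ay":0,"az":0},{"jaw":0,"dx":0.05,"dy":0.04,"dz":-2.54,"ax":0,"ay":0,"az":0},{"jaw":1,"dx":0.05,"dy":0.04,"dz":-2.54,"ax":0,"ay":0,"az":0},{"jaw":1,"dx":0.05,"dy":0.04,"dz":-2.54,"ax":0,"ay":0,"az":0},{"jaw":1,"dx":0.05,"dy":0.04,"dz":-2.54,"ax":0,"ay":0,"az":0},{"jaw":1,"dx":0.05,"dy":0.04,"dz":-2.54,"ax":0,"ay":0,"az":0},{"jaw":1,"dx":0.05,"dy":0.04,"dz":-2.54,"ax":0,"ay":0,"az":0},{"jaw":1,"dx":0.05,"dy":0.04,"dz":-2.54,"ax":0,"ay":0,"az":0},{"jaw":1,"dx":0.05,"dy":0.04,"dz":-2.54,"ax":0,"ay":0,"az":0},{"jaw":1,"dx":0.05,"dy":0.04,"dz":-2.54,"ax":0,"ay":0,"az":0},{"jaw":1,"dx":0.05,"dy":0.04,"dz":-2.54,"ax":0,"ay":0,"az":0},{"jaw":1,"dx":0.05,"dy":0.04,"dz":-2.54,"ax":0,"ay":0,"az":0},{"jaw":1,"dx":0.05,"dy":0.04,"dz":-2.54,"ax":0,"ay":0,"az":0},{"jaw":1,"dx":0.05,"dy":0.04,"dz":-2.54,"ax":0,"ay":0,"az":0},{"jaw":1,"dx":0.05,"dy":0.04,"dz":-2.54,"ax":0,"ay":0,"az":0}]' 25
python3 - <<'E'
from h import *
tcp()
for s in np.arange(-.6,.61,.1): print(round(s,1),'x',round(.5-.078*np.cos(s),4),'y',round(.2765+.078*np.sin(s),4))
print('from s=0 units:',[(round(s,2),round(.078*(1-np.cos(s))/.04,3),round(.078*np.sin(s)/.04,3),round(-np.degrees(s)/5,2)) for s in np.arange(.1,.61,.1)])
print('from s=.6:',[(round(s,2),round(.078*(np.cos(.6)-np.cos(s))/.04,3),round(.078*(np.sin(s)-np.sin(.6))/.04,3),round(np.degrees(.6-s)/5,2)) for s in np.arange(.5,-.61,-.1)])
E
```

```text
time_s: 29.45
position: [0.4231, 0.2769, 0.0858]
tcp_rot: [-0.001, 1.0, -0.0, -0.0]
force: [0.0, -0.2, 0.0]
gripper_width: 0.159
gripper_force: 25.0
t 29.45 p [0.4231 0.2769 0.0858] tooly deg 90.07 tilt z [-0. -0. -1.] w 0.159 gf 25.0 F [ 0.  -0.2  0. ] q [ 0.41  0.2   1.82 -0.    1.12 -1.16]
-0.6 x 0.4356 y 0.2325
-0.5 x 0.4315 y 0.2391
-0.4 x 0.4282 y 0.2461
-0.3 x 0.4255 y 0.2534
-0.2 x 0.4236 y 0.261
-0.1 x 0.4224 y 0.2687
-0.0 x 0.422 y 0.2765
0.1 x 0.4224 y 0.2843
0.2 x 0.4236 y 0.292
0.3 x 0.4255 y 0.2996
0.4 x 0.4282 y 0.3069
0.5 x 0.4315 y 0.3139
0.6 x 0.4356 y 0.3205
from s=0 units: [(np.float64(0.1), np.float64(0.01), np.float64(0.195), np.float64(-1.15)), (np.float64(0.2), np.float64(0.039), np.float64(0.387), np.float64(-2.29)), (np.float64(0.3), np.float64(0.087), np.float64(0.576), np.float64(-3.44)), (np.float64(0.4), np.float64(0.154), np.float64(0.759), np.float64(-4.58)), (np.float64(0.5), np.float64(0.239), np.float64(0.935), np.float64(-5.73)), (np.float64(0.6), np.float64(0.341), np.float64(1.101), np.float64(-6.88))]
from s=.6: [(np.float64(0.5), np.float64(-0.
[... 198 characters left out ...]
 (np.float64(0.2), np.float64(-0.302), np.float64(-0.714), np.float64(4.58)), (np.float64(0.1), np.float64(-0.331), np.float64(-0.906), np.float64(5.73)), (np.float64(0.0), np.float64(-0.341), np.float64(-1.101), np.float64(6.88)), (np.float64(-0.1), np.float64(-0.331), np.float64(-1.296), np.float64(8.02)), (np.float64(-0.2), np.float64(-0.302), np.float64(-1.488), np.float64(9.17)), (np.float64(-0.3), np.float64(-0.254), np.float64(-1.677), np.float64(10.31)), (np.float64(-0.4), np.float64(-0.187), np.float64(-1.86), np.float64(11.46)), (np.float64(-0.5), np.float64(-0.102), np.float64(-2.036), np.float64(12.61)), (np.float64(-0.6), np.float64(-0.0), np.float64(-2.202), np.float64(13.75))]
```

```bash
python3 -m handwheel '[{"jaw":1,"dx":0.01,"dy":0.19,"dz":0,"ax":0,"ay":0,"az":-1.15},{"jaw":1,"dx":0.04,"dy":0.39,"dz":0,"ax":0,"ay":0,"az":-2.3},{"jaw":1,"dx":0.09,"dy":0.58,"dz":0,"ax":0,"ay":0,"az":-3.45},{"jaw":1,"dx":0.15,"dy":0.76,"dz":0,"ax":0,"ay":0,"az":-4.6},{"jaw":1,"dx":0.24,"dy":0.93,"dz":0,"ax":0,"ay":0,"az":-5.7},{"jaw":1,"dx":0.34,"dy":1.1,"dz":0,"ax":0,"ay":0,"az":-6.9},{"jaw":1,"dx":0.34,"dy":1.1,"dz":0,"ax":0,"ay":0,"az":-6.9},{"jaw":1,"dx":0.34,"dy":1.1,"dz":0,"ax":0,"ay":0,"az":-6.9},{"jaw":1,"dx":0.34,"dy":1.1,"dz":0,"ax":0,"ay":0,"az":-6.9}]' 25
cat >> h.py <<'E'
def bar(c):
    """x of the bar's straight (slot-side) edge at z=.051, by depth step"""
    W=cloud(c); e=[]
    for y in np.r_[np.arange(-.01,.01,.002),np.arange(.057,.068,.002),np.arange(.112,.122,.002),np.arange(.17,.195,.002)]:
        xs=np.linspace(.435,.49,220); q=[proj(c,[x,y,.051]) for x in xs]
        if any(not(0<=a<639 and 0<=b<479) for a,b in q): continue
        z=np.array([W[int(round(b)),int(round(a)),2] for a,b in q]); k=np.nonzero(abs(z-.051)>.0075)[0]
        if len(k) and k[-1]<200: e.append(xs[k[-1]])
    print('bar edge x',np.median(e).round(4) if e else None,len(e),'travel mm ~',round((.4369+.023-np.median(e))*1000,1))
E
python3 - <<'E'
from h import *
tcp(); bar(imaging.camera('top')); bar(imaging.camera('wrist'))
E
```

```text
time_s: 30.2
position: [0.4367, 0.3207, 0.0857]
tcp_rot: [0.295, 0.956, -0.0, 0.0]
force: [0.6, -1.0, -0.2]
gripper_width: 0.163
gripper_force: 25.0
t 30.2 p [0.4367 0.3207 0.0857] tooly deg 55.69 tilt z [ 0. -0. -1.] w 0.163 gf 25.0 F [ 0.6 -1.  -0.2] q [ 0.47  0.27  1.73 -0.    1.14 -0.5 ]
bar edge x 0.4566 32 travel mm ~ 3.3
bar edge x None 0 travel mm ~ nan
  return _methods._mean(a, axis=axis, dtype=dtype,
  ret = ret.dtype.type(ret / rcount)
```

```bash
python3 -m handwheel '[{"jaw":1,"dx":0,"dy":0,"dz":0.15,"ax":0,"ay":0,"az":0},{"jaw":1,"dx":0,"dy":0,"dz":0.28,"ax":0,"ay":0,"az":0},{"jaw":1,"dx":0,"dy":0,"dz":0.28,"ax":0,"ay":0,"az":0},{"jaw":1,"dx":0,"dy":0,"dz":0.28,"ax":0,"ay":0,"az":0},{"jaw":1,"dx":-0.1,"dy":-0.17,"dz":0.28,"ax":0,"ay":0,"az":1.15},{"jaw":1,"dx":-0.19,"dy":-0.34,"dz":0.28,"ax":0,"ay":0,"az":2.3},{"jaw":1,"dx":-0.25,"dy":-0.52,"dz":0.28,"ax":0,"ay":0,"az":3.45},{"jaw":1,"dx":-0.3,"dy":-0.71,"dz":0.28,"ax":0,"ay":0,"az":4.6},{"jaw":1,"dx":-0.33,"dy":-0.91,"dz":0.28,"ax":0,"ay":0,"az":5.75},{"jaw":1,"dx":-0.34,"dy":-1.1,"dz":0.28,"ax":0,"ay":0,"az":6.9},{"jaw":1,"dx":-0.33,"dy":-1.3,"dz":0.28,"ax":0,"ay":0,"az":8},{"jaw":1,"dx":-0.3,"dy":-1.49,"dz":0.28,"ax":0,"ay":0,"az":9.2},{"jaw":1,"dx":-0.25,"dy":-1.68,"dz":0.28,"ax":0,"ay":0,"az":10.3},{"jaw":1,"dx":-0.19,"dy":-1.86,"dz":0.28,"ax":0,"ay":0,"az":11.5},{"jaw":1,"dx":-0.1,"dy":-2.04,"dz":0.28,"ax":0,"ay":0,"az":12.6},{"jaw":1,"dx":0,"dy":-2.2,"dz":0.28,"ax":0,"ay":0,"az":13.75},{"jaw":1,"dx":0,"dy":-2.2,"dz":0.28,"ax":0,"ay":0,"az":13.75}]' 25
python3 - <<'E'
from h import *
tcp(); c=imaging.camera('top'); bar(c); bar(imaging.camera('wrist')); cv2.imwrite('pics/t4.png',cv2.resize(c['pixels'][180:290,130:330,::-1],None,fx=4,fy=4,interpolation=cv2.INTER_CUBIC))
E
```

```text
time_s: 31.72
position: [0.4369, 0.233, 0.0969]
tcp_rot: [-0.295, 0.955, 0.001, 0.0]
force: [2.8, 1.9, -6.8]
gripper_width: 0.161
gripper_force: 25.0
t 31.72 p [0.4369 0.233  0.0969] tooly deg 124.33 tilt z [-0.     0.002 -1.   ] w 0.161 gf 25.0 F [ 2.8  1.9 -6.8] q [ 0.31  0.16  1.84  0.    1.14 -1.86]
bar edge x 0.4568 27 travel mm ~ 3.1
bar edge x 0.4538 19 travel mm ~ 6.1
```

View pics/t4.png

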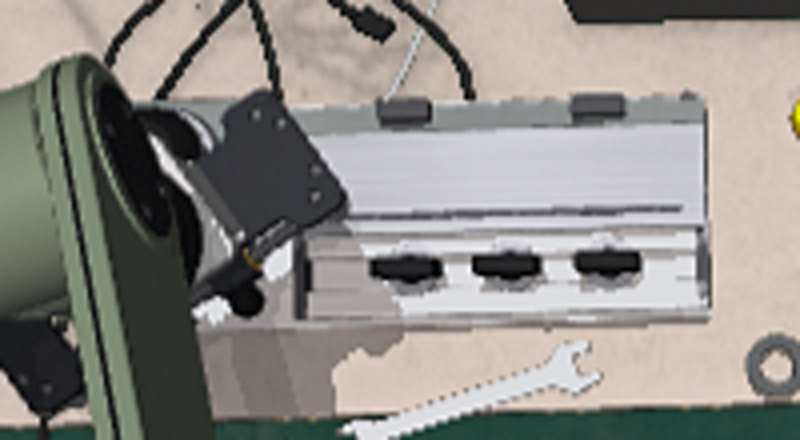

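```bash
python3 -m handwheel '[{"jaw":1,"dx":0,"dy":0,"dz":-0.15,"ax":0,"ay":0,"az":0},{"jaw":1,"dx":0,"dy":0,"dz":-0.26,"ax":0,"ay":0,"az":0},{"jaw":1,"dx":0,"dy":0,"dz":-0.28,"ax":0,"ay":0,"az":0},{"jaw":1,"dx":0,"dy":0,"dz":-0.28,"ax":0,"ay":0,"az":0},{"jaw":1,"dx":-0.1,"dy":0.17,"dz":-0.28,"ax":0,"ay":0,"az":-1.15},{"jaw":1,"dx":-0.19,"dy":0.34,"dz":-0.28,"ax":0,"ay":0,"az":-2.3},{"jaw":1,"dx":-0.25,"dy":0.52,"dz":-0.28,"ax":0,"ay":0,"az":-3.45},{"jaw":1,"dx":-0.3,"dy":0.71,"dz":-0.28,"ax":0,"ay":0,"az":-4.6},{"jaw":1,"dx":-0.33,"dy":0.91,"dz":-0.28,"ax":0,"ay":0,"az":-5.75},{"jaw":1,"dx":-0.34,"dy":1.1,"dz":-0.28,"ax":0,"ay":0,"az":-6.9},{"jaw":1,"dx":-0.33,"dy":1.3,"dz":-0.28,"ax":0,"ay":0,"az":-8},{"jaw":1,"dx":-0.3,"dy":1.49,"dz":-0.28,"ax":0,"ay":0,"az":-9.2},{"jaw":1,"dx":-0.25,"dy":1.68,"dz":-0.28,"ax":0,"ay":0,"az":-10.3},{"jaw":1,"dx":-0.19,"dy":1.86,"dz":-0.28,"ax":0,"ay":0,"az":-11.5},{"jaw":1,"dx":-0.1,"dy":2.04,"dz":-0.28,"ax":0,"ay":0,"az":-12.6},{"jaw":1,"dx":0,"dy":2.2,"dz":-0.28,"ax":0,"ay":0,"az":-13.75},{"jaw":1,"dx":0,"dy":2.2,"dz":-0.28,"ax":0,"ay":0,"az":-13.75},{"jaw":1,"dx":0,"dy":2.2,"dz":-0.28,"ax":0,"ay":0,"az":-13.75}]' 25
python3 - <<'E'
from h import *
tcp(); bar(imaging.camera('top'))
E
```

```text
time_s: 33.32
position: [0.4368, 0.3207, 0.0859]
tcp_rot: [0.295, 0.956, -0.0, 0.0]
force: [1.2, -1.7, -1.5]
gripper_width: 0.162
gripper_force: 25.0
t 33.32 p [0.4368 0.3207 0.0859] tooly deg 55.74 tilt z [ 0.    -0.001 -1.   ] w 0.162 gf 25.0 F [ 1.2 -1.7 -1.5] q [ 0.47  0.27  1.73 -0.    1.14 -0.5 ]
bar edge x 0.4521 34 travel mm ~ 7.8
```

```bash
python3 -m handwheel '[{"jaw":1,"dx":0,"dy":0,"dz":0.15,"ax":0,"ay":0,"az":0},{"jaw":1,"dx":0,"dy":0,"dz":0.28,"ax":0,"ay":0,"az":0},{"jaw":1,"dx":0,"dy":0,"dz":0.28,"ax":0,"ay":0,"az":0},{"jaw":1,"dx":0,"dy":0,"dz":0.28,"ax":0,"ay":0,"az":0},{"jaw":1,"dx":-0.1,"dy":-0.17,"dz":0.28,"ax":0,"ay":0,"az":1.15},{"jaw":1,"dx":-0.19,"dy":-0.34,"dz":0.28,"ax":0,"ay":0,"az":2.3},{"jaw":1,"dx":-0.25,"dy":-0.52,"dz":0.28,"ax":0,"ay":0,"az":3.45},{"jaw":1,"dx":-0.3,"dy":-0.71,"dz":0.28,"ax":0,"ay":0,"az":4.6},{"jaw":1,"dx":-0.33,"dy":-0.91,"dz":0.28,"ax":0,"ay":0,"az":5.75},{"jaw":1,"dx":-0.34,"dy":-1.1,"dz":0.28,"ax":0,"ay":0,"az":6.9},{"jaw":1,"dx":-0.33,"dy":-1.3,"dz":0.28,"ax":0,"ay":0,"az":8},{"jaw":1,"dx":-0.3,"dy":-1.49,"dz":0.28,"ax":0,"ay":0,"az":9.2},{"jaw":1,"dx":-0.25,"dy":-1.68,"dz":0.28,"ax":0,"ay":0,"az":10.3},{"jaw":1,"dx":-0.19,"dy":-1.86,"dz":0.28,"ax":0,"ay":0,"az":11.5},{"jaw":1,"dx":-0.1,"dy":-2.04,"dz":0.28,"ax":0,"ay":0,"az":12.6},{"jaw":1,"dx":0,"dy":-2.2,"dz":0.28,"ax":0,"ay":0,"az":13.75},{"jaw":1,"dx":0,"dy":-2.2,"dz":0.28,"ax":0,"ay":0,"az":13.75}]' 25
python3 -m handwheel '[{"jaw":1,"dx":0,"dy":0,"dz":-0.15,"ax":0,"ay":0,"az":0},{"jaw":1,"dx":0,"dy":0,"dz":-0.26,"ax":0,"ay":0,"az":0},{"jaw":1,"dx":0,"dy":0,"dz":-0.28,"ax":0,"ay":0,"az":0},{"jaw":1,"dx":0,"dy":0,"dz":-0.28,"ax":0,"ay":0,"az":0},{"jaw":1,"dx":-0.1,"dy":0.17,"dz":-0.28,"ax":0,"ay":0,"az":-1.15},{"jaw":1,"dx":-0.19,"dy":0.34,"dz":-0.28,"ax":0,"ay":0,"az":-2.3},{"jaw":1,"dx":-0.25,"dy":0.52,"dz":-0.28,"ax":0,"ay":0,"az":-3.45},{"jaw":1,"dx":-0.3,"dy":0.71,"dz":-0.28,"ax":0,"ay":0,"az":-4.6},{"jaw":1,"dx":-0.33,"dy":0.91,"dz":-0.28,"ax":0,"ay":0,"az":-5.75},{"jaw":1,"dx":-0.34,"dy":1.1,"dz":-0.28,"ax":0,"ay":0,"az":-6.9},{"jaw":1,"dx":-0.33,"dy":1.3,"dz":-0.28,"ax":0,"ay":0,"az":-8},{"jaw":1,"dx":-0.3,"dy":1.49,"dz":-0.28,"ax":0,"ay":0,"az":-9.2},{"jaw":1,"dx":-0.25,"dy":1.68,"dz":-0.28,"ax":0,"ay":0,"az":-10.3},{"jaw":1,"dx":-0.19,"dy":1.86,"dz":-0.28,"ax":0,"ay":0,"az":-11.5},{"jaw":1,"dx":-0.1,"dy":2.04,"dz":-0.28,"ax":0,"ay":0,"az":-12.6},{"jaw":1,"dx":0,"dy":2.2,"dz":-0.28,"ax":0,"ay":0,"az":-13.75},{"jaw":1,"dx":0,"dy":2.2,"dz":-0.28,"ax":0,"ay":0,"az":-13.75},{"jaw":1,"dx":0,"dy":2.2,"dz":-0.28,"ax":0,"ay":0,"az":-13.75}]' 25
python3 - <<'E'
from h import *
tcp(); bar(imaging.camera('top'))
E
```

```text
time_s: 34.78
position: [0.4369, 0.233, 0.097]
tcp_rot: [-0.295, 0.955, 0.001, 0.0]
force: [2.9, 2.2, -5.9]
gripper_width: 0.162
gripper_force: 25.0
time_s: 36.28
position: [0.4368, 0.3208, 0.0859]
tcp_rot: [0.295, 0.956, -0.0, 0.0]
force: [2.3, -1.4, -1.4]
gripper_width: 0.163
gripper_force: 25.0
t 36.28 p [0.4368 0.3208 0.0859] tooly deg 55.74 tilt z [ 0.    -0.001 -1.   ] w 0.163 gf 25.0 F [ 2.3 -1.4 -1.4] q [ 0.47  0.27  1.73 -0.    1.14 -0.5 ]
bar edge x 0.4474 34 travel mm ~ 12.5
```

```bash
python3 -m handwheel '[{"jaw":1,"dx":0,"dy":0,"dz":0.15,"ax":0,"ay":0,"az":0},{"jaw":1,"dx":0,"dy":0,"dz":0.28,"ax":0,"ay":0,"az":0},{"jaw":1,"dx":0,"dy":0,"dz":0.28,"ax":0,"ay":0,"az":0},{"jaw":1,"dx":0,"dy":0,"dz":0.28,"ax":0,"ay":0,"az":0},{"jaw":1,"dx":-0.1,"dy":-0.17,"dz":0.28,"ax":0,"ay":0,"az":1.15},{"jaw":1,"dx":-0.19,"dy":-0.34,"dz":0.28,"ax":0,"ay":0,"az":2.3},{"jaw":1,"dx":-0.25,"dy":-0.52,"dz":0.28,"ax":0,"ay":0,"az":3.45},{"jaw":1,"dx":-0.3,"dy":-0.71,"dz":0.28,"ax":0,"ay":0,"az":4.6},{"jaw":1,"dx":-0.33,"dy":-0.91,"dz":0.28,"ax":0,"ay":0,"az":5.75},{"jaw":1,"dx":-0.34,"dy":-1.1,"dz":0.28,"ax":0,"ay":0,"az":6.9},{"jaw":1,"dx":-0.33,"dy":-1.3,"dz":0.28,"ax":0,"ay":0,"az":8},{"jaw":1,"dx":-0.3,"dy":-1.49,"dz":0.28,"ax":0,"ay":0,"az":9.2},{"jaw":1,"dx":-0.25,"dy":-1.68,"dz":0.28,"ax":0,"ay":0,"az":10.3},{"jaw":1,"dx":-0.19,"dy":-1.86,"dz":0.28,"ax":0,"ay":0,"az":11.5},{"jaw":1,"dx":-0.1,"dy":-2.04,"dz":0.28,"ax":0,"ay":0,"az":12.6},{"jaw":1,"dx":0,"dy":-2.2,"dz":0.28,"ax":0,"ay":0,"az":13.75},{"jaw":1,"dx":0,"dy":-2.2,"dz":0.28,"ax":0,"ay":0,"az":13.75}]' 25
python3 -m handwheel '[{"jaw":1,"dx":0,"dy":0,"dz":-0.15,"ax":0,"ay":0,"az":0},{"jaw":1,"dx":0,"dy":0,"dz":-0.26,"ax":0,"ay":0,"az":0},{"jaw":1,"dx":0,"dy":0,"dz":-0.28,"ax":0,"ay":0,"az":0},{"jaw":1,"dx":0,"dy":0,"dz":-0.28,"ax":0,"ay":0,"az":0},{"jaw":1,"dx":-0.1,"dy":0.17,"dz":-0.28,"ax":0,"ay":0,"az":-1.15},{"jaw":1,"dx":-0.19,"dy":0.34,"dz":-0.28,"ax":0,"ay":0,"az":-2.3},{"jaw":1,"dx":-0.25,"dy":0.52,"dz":-0.28,"ax":0,"ay":0,"az":-3.45},{"jaw":1,"dx":-0.3,"dy":0.71,"dz":-0.28,"ax":0,"ay":0,"az":-4.6},{"jaw":1,"dx":-0.33,"dy":0.91,"dz":-0.28,"ax":0,"ay":0,"az":-5.75},{"jaw":1,"dx":-0.33,"dy":0.91,"dz":-0.28,"ax":0,"ay":0,"az":-5.75}]' 25
python3 - <<'E'
from h import *
tcp(); bar(imaging.camera('top'))
E
```

```text
time_s: 37.75
position: [0.4369, 0.2331, 0.0969]
tcp_rot: [-0.295, 0.955, 0.001, 0.0]
force: [3.0, 1.1, -6.0]
gripper_width: 0.162
gripper_force: 25.0
time_s: 38.58
position: [0.4235, 0.2699, 0.0861]
tcp_rot: [-0.048, 0.999, -0.0, 0.0]
force: [1.4, -1.9, -3.1]
gripper_width: 0.164
gripper_force: 25.0
t 38.58 p [0.4235 0.2699 0.0861] tooly deg 95.55 tilt z [ 0.001 -0.001 -1.   ] w 0.164 gf 25.0 F [ 1.4 -1.9 -3.1] q [ 0.4   0.19  1.83 -0.    1.12 -1.27]
bar edge x 0.4454 34 travel mm ~ 14.5
```

```bash
python3 -m handwheel '[{"jaw":1,"dx":-0.01,"dy":0.1,"dz":0,"ax":0,"ay":0,"az":-0.6},{"jaw":1,"dx":-0.01,"dy":0.2,"dz":0,"ax":0,"ay":0,"az":-1.15},{"jaw":1,"dx":-0.01,"dy":0.2,"dz":0,"ax":0,"ay":0,"az":-1.15}]' 25
python3 -m handwheel '[{"jaw":1,"dx":0,"dy":0.1,"dz":0,"ax":0,"ay":0,"az":-0.6},{"jaw":1,"dx":0,"dy":0.1,"dz":0,"ax":0,"ay":0,"az":-0.6},{"jaw":1,"dx":0,"dy":0.1,"dz":0,"ax":0,"ay":0,"az":-0.6}]' 25
python3 - <<'E'
from h import *
tcp(); print(r.get_obs()['moment'].round(2)); bar(imaging.camera('top'))
E
```

```text
time_s: 38.88
position: [0.4231, 0.2771, 0.086]
tcp_rot: [0.001, 1.0, -0.0, -0.0]
force: [1.3, -3.1, -1.0]
gripper_width: 0.165
gripper_force: 25.0
time_s: 39.13
position: [0.4232, 0.281, 0.0859]
tcp_rot: [0.026, 1.0, -0.0, 0.0]
force: [1.0, -2.9, -0.1]
gripper_width: 0.163
gripper_force: 25.0
t 39.13 p [0.4232 0.281  0.0859] tooly deg 86.99 tilt z [ 0. -0. -1.] w 0.163 gf 25.0 F [ 1.  -2.9 -0.1] q [ 0.42  0.2   1.82 -0.    1.12 -1.1 ]
[-0.4  -0.18  0.06]
bar edge x 0.445 32 travel mm ~ 14.9
```

```bash
for i in 1; do python3 -m handwheel '[{"jaw":1,"dx":0,"dy":0.1,"dz":0,"ax":0,"ay":0,"az":-0.6},{"jaw":1,"dx":0,"dy":0.1,"dz":0,"ax":0,"ay":0,"az":-0.6},{"jaw":1,"dx":0,"dy":0.1,"dz":0,"ax":0,"ay":0,"az":-0.6}]' 25; done
python3 - <<'E'
from h import *
tcp(); print(r.get_obs()['moment'].round(2)); bar(imaging.camera('top'))
E
```

```text
time_s: 39.43
position: [0.4235, 0.2851, 0.0859]
tcp_rot: [0.053, 0.999, -0.0, 0.0]
force: [3.0, -2.1, -2.5]
gripper_width: 0.161
gripper_force: 25.0
t 39.43 p [0.4235 0.2851 0.0859] tooly deg 83.95 tilt z [ 0.001 -0.    -1.   ] w 0.161 gf 25.0 F [ 3.  -2.1 -2.5] q [ 0.42  0.21  1.81 -0.    1.12 -1.04]
[-0.5  -0.44  0.04]
bar edge x 0.4453 34 travel mm ~ 14.6
```

```bash
python3 -m handwheel '[{"jaw":1,"dx":0.02,"dy":0.1,"dz":0,"ax":0,"ay":0,"az":-0.6},{"jaw":1,"dx":0.02,"dy":0.1,"dz":0,"ax":0,"ay":0,"az":-0.6},{"jaw":1,"dx":0.02,"dy":0.1,"dz":0,"ax":0,"ay":0,"az":-0.6}]' 25
python3 - <<'E'
from h import *
tcp(); print(r.get_obs()['moment'].round(2)); bar(imaging.camera('top'))
E
python3 -m handwheel '[{"jaw":1,"dx":0.02,"dy":0.1,"dz":0,"ax":0,"ay":0,"az":-0.6},{"jaw":1,"dx":0.02,"dy":0.1,"dz":0,"ax":0,"ay":0,"az":-0.6},{"jaw":1,"dx":0.02,"dy":0.1,"dz":0,"ax":0,"ay":0,"az":-0.6}]' 25
python3 - <<'E'
from h import *
tcp(); print(r.get_obs()['moment'].round(2)); bar(imaging.camera('top'))
E
```

```text
time_s: 39.73
position: [0.4241, 0.2892, 0.0859]
tcp_rot: [0.079, 0.997, -0.0, 0.0]
force: [2.5, -2.0, -1.5]
gripper_width: 0.161
gripper_force: 25.0
t 39.73 p [0.4241 0.2892 0.0859] tooly deg 80.94 tilt z [ 0. -0. -1.] w 0.161 gf 25.0 F [ 2.5 -2.  -1.5] q [ 0.43  0.21  1.8  -0.    1.13 -0.98]
[-0.43 -0.39  0.05]
bar edge x 0.4445 33 travel mm ~ 15.4
time_s: 40.03
position: [0.4248, 0.2932, 0.0859]
tcp_rot: [0.105, 0.994, -0.0, 0.0]
force: [1.9, -2.3, -1.7]
gripper_width: 0.161
gripper_force: 25.0
t 40.03 p [0.4248 0.2932 0.0859] tooly deg 77.94 tilt z [ 0. -0. -1.] w 0.161 gf 25.0 F [ 1.9 -2.3 -1.7] q [ 0.44  0.22  1.8  -0.    1.13 -0.92]
[-0.47 -0.45  0.02]
bar edge x 0.4443 34 travel mm ~ 15.6
```

```bash
python3 -m handwheel '[{"jaw":1,"dx":0.02,"dy":0.1,"dz":0,"ax":0,"ay":0,"az":-0.6},{"jaw":1,"dx":0.02,"dy":0.1,"dz":0,"ax":0,"ay":0,"az":-0.6},{"jaw":1,"dx":0.02,"dy":0.1,"dz":0,"ax":0,"ay":0,"az":-0.6}]' 25
python3 - <<'E'
from h import *
tcp(); print(r.get_obs()['moment'].round(2)); c=imaging.camera('top'); bar(c);  cv2.imwrite('pics/t5.png',cv2.resize(c['pixels'][180:290,130:330,::-1],None,fx=4,fy=4,interpolation=cv2.INTER_CUBIC))
E
```

```text
time_s: 40.33
position: [0.4257, 0.2969, 0.0858]
tcp_rot: [0.131, 0.991, -0.0, 0.0]
force: [2.7, -4.6, -1.3]
gripper_width: 0.161
gripper_force: 25.0
t 40.33 p [0.4257 0.2969 0.0858] tooly deg 74.94 tilt z [ 0.    -0.001 -1.   ] w 0.161 gf 25.0 F [ 2.7 -4.6 -1.3] q [ 0.44  0.22  1.79 -0.    1.13 -0.86]
[-0.71 -0.49  0.1 ]
bar edge x 0.444 33 travel mm ~ 15.9
```

View pics/t5.png

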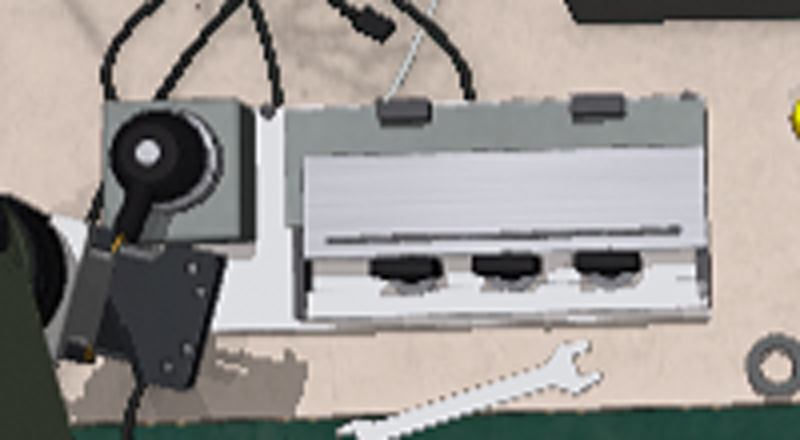

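The bar edge is now at crop y≈250, over the flanges and beside the wings, and the push force has begun to rise. One small push should confirm the stop.

```bash
python3 -m handwheel '[{"jaw":1,"dx":0.02,"dy":0.05,"dz":0,"ax":0,"ay":0,"az":-0.3},{"jaw":1,"dx":0.02,"dy":0.05,"dz":0,"ax":0,"ay":0,"az":-0.3},{"jaw":1,"dx":0.02,"dy":0.05,"dz":0,"ax":0,"ay":0,"az":-0.3}]' 25
python3 - <<'E'
from h import *
tcp(); print(r.get_obs()['moment'].round(2)); bar(imaging.camera('top'))
E
```

```text
time_s: 40.63
position: [0.426, 0.2983, 0.0857]
tcp_rot: [0.144, 0.99, -0.001, -0.0]
force: [2.4, -5.8, -1.2]
gripper_width: 0.163
gripper_force: 25.1
t 40.63 p [0.426  0.2983 0.0857] tooly deg 73.43 tilt z [-0.001 -0.002 -1.   ] w 0.163 gf 25.1 F [ 2.4 -5.8 -1.2] q [ 0.45  0.23  1.79 -0.    1.13 -0.84]
[-1.13 -0.4   0.12]
bar edge x 0.444 34 travel mm ~ 15.9
```

```bash
python3 -m handwheel '[{"jaw":0.3,"dx":0,"dy":0,"dz":0,"ax":0,"ay":0,"az":0},{"jaw":0.3,"dx":0,"dy":0,"dz":0,"ax":0,"ay":0,"az":0},{"jaw":0.3,"dx":0,"dy":0,"dz":0,"ax":0,"ay":0,"az":0},{"jaw":0.3,"dx":0,"dy":0,"dz":0,"ax":0,"ay":0,"az":0},{"jaw":0.3,"dx":0,"dy":0,"dz":0.5,"ax":0,"ay":0,"az":0},{"jaw":0.3,"dx":0,"dy":0,"dz":1.5,"ax":0,"ay":0,"az":0},{"jaw":0,"dx":0,"dy":0,"dz":2.5,"ax":0,"ay":0,"az":0},{"jaw":-1,"dx":0,"dy":0,"dz":3,"ax":0,"ay":0,"az":0},{"jaw":-1,"dx":-0.5,"dy":0,"dz":3,"ax":0,"ay":0,"az":3},{"jaw":-1,"dx":-0.5,"dy":0,"dz":3,"ax":0,"ay":0,"az":3},{"jaw":-1,"dx":-0.5,"dy":0,"dz":3,"ax":0,"ay":0,"az":3},{"jaw":-1,"dx":-0.5,"dy":0,"dz":3,"ax":0,"ay":0,"az":3}]' 25
python3 - <<'E'
from h import *
tcp(); bar(imaging.camera('top')); c=imaging.camera('wrist'); W=cloud(c); cv2.imwrite('pics/w6.png',c['pixels'][:,:,::-1])
m=(c['pixels'].max(-1)<60)&(np.hypot(W[...,0]-.427,W[...,1]-.299)<.03)&(abs(W[...,2]-.112)<.014); p=W[m]; f=np.polyfit(p[:,0],p[:,1],1)
print('handle top z',np.percentile(p[:,2],[50,90,95]).round(4),'swing',np.arctan(-f[0]).round(3))
for y in(.035,.0897,.1466): wing(c,(.437,y),top=.075,win=.025)
E
```

```text
time_s: 41.68
position: [0.406, 0.2998, 0.206]
tcp_rot: [0.016, 1.0, 0.0, 0.0]
force: [-0.0, -0.7, -0.1]
gripper_width: 0.74
gripper_force: 0.0
t 41.68 p [0.406  0.2998 0.206 ] tooly deg 88.22 tilt z [ 0.     0.001 -1.   ] w 0.74 gf 0.0 F [-0.  -0.7 -0.1] q [ 0.46  0.06  1.71  0.    1.38 -1.08]
bar edge x 0.444 34 travel mm ~ 15.9
handle top z [0.1096 0.1113 0.1117] swing 0.22
wing ctr [0.435  0.0527] size mm [10.8 14.5] axis deg 166.8 n 205 z 0.0719
wing ctr [0.4342 0.0928] size mm [13.8 40. ] axis deg 91.3 n 765 z 0.0738
wing ctr [0.4341 0.1481] size mm [38.1 13.2] axis deg 88.2 n 751 z 0.0739
```

View pics/w6.png

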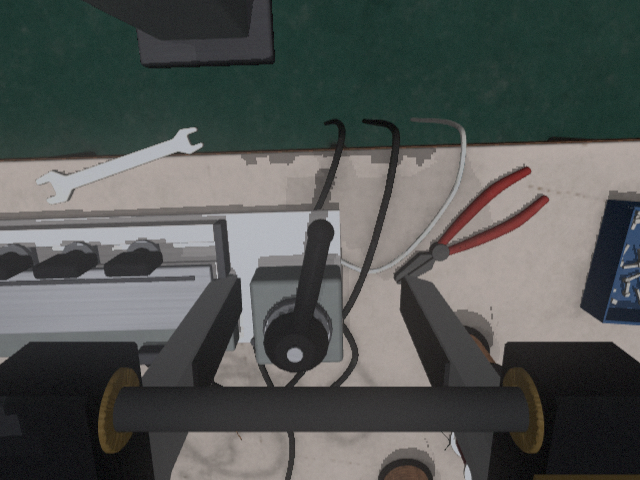

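The lever is down (handle top at 0.112 m, the same as at the start, at (318,232)). The bar edge sits beside the three wings at (15,262), (65,262) and (133,258), and the gripper is clear. Handing in.

```bash
python3 -c "
from plant import r
print(r.job_done())"
```

```text
the job is handed in; nothing more can be done
None
```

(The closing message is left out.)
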